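Reset the wax temperature logger with the wick pin

TASK

The wax temperature logger is lying on its face: turn it over so that it lies flat on the bench with its display and reset hole up, setting it down gently rather than letting it fall over. Then take the wick pin from its wooden stand, reach its tip straight down through the reset hole and press the recessed button fully down, and finish while still gripping the pin and holding the button down. Leave the candle, the carton and the tin where they are.

Things in the scene. Friction and masses are not known exactly. Their poses are not given: they have to be found in the camera images.
- logger: Loose white plastic box, 110 long (its x) x 56 wide (its y) x 30 thick (its z), 0.15 to 0.31 kg. Origin at the middle of the box; +z points out of the face with the dark display and the reset hole, -z out of the back with the pale ribbed battery cover and four screws. Starts on the bench with +z down. All six sides are flat, so it can also stand on one of its 56 x 30 ends.
- reset_hole (a point): Centre of the mouth of the round reset hole in the logger's face, 14 in diameter, 30 along the logger's +x from its middle, at its +z face. The button's top lies 10 below the mouth, in the hole.
- reset (a joint): Travel of the recessed reset button (11 in diameter) into the logger, in m: 0 is out, 0.004 fully down. A spring pushes back with about 2 N at the start of the travel and 6 N at the end.
- pin: Wick pin, standing tip down in the stand, 0.07 kg: a square wooden handle 20 x 20 (sides along its x and y), from 6 to 68 above the origin, on a square steel collar 30 x 30 x 6, and below that a straight round steel shaft 6 in diameter and 46 long. Origin at the centre of the collar's underside; z points up along the handle.
- pin_tip (a point): Flat end of the pin's shaft, on its axis, 46 below the pin's origin along -z.
- stand: Fixed wooden block 75 x 75 x 56 high, with a blind hole 10 in diameter and 50 deep down from the middle of its top; the pin's collar rests on its top. Origin at the centre of its underside.
- candle: Bystander: glass votive candle, 64 in diameter, 65 high. Origin at the centre of its underside.
- carton: Bystander: white gift carton 60 (x) x 75 (y) x 50 high. Origin at the centre of its underside.
- tin: Bystander: round metal tin, 68 in diameter, 50 high. Origin at the centre of its underside.

How it is judged (in metres and radians):
On the way, in this order (a step that is already met when the one before it is completed fails the run):
1. the logger lies flat on the bench, face up, let go (angle between logger's own z axis and vertical below 0.1 rad and height (world z) of logger between 0.011 and 0.02 m and contact force between logger and the arm below 0.3 N and contact force between logger and the fingers below 0.3 N and linear speed of logger below 0.03 m/s), for 0.2 s.
2. the pin is drawn out of its stand (height (world z) of pin_tip above 0.04 m), for 0.1 s.
At the end, for the whole second after the job is handed in: The logger lies flat on the bench face up (within 0.1 rad, its middle 11 to 20 mm high), not touched by the fingers; the pin, gripped by the fingers and within 0.25 rad of upright, has its tip in the reset hole and presses with more than 2 N, and the button is more than 3 mm down (angle between logger's own z axis and vertical below 0.1 rad and height (world z) of logger between 0.011 and 0.02 m and value of joint reset above 0.003 m and contact force between pin and logger above 2 N and z of pin_tip in the frame of logger below 0.004 m and horizontal distance between pin_tip and reset_hole below 0.007 m and angle between pin's own z axis and vertical below 0.25 rad and contact force between the fingers and pin above 3 N and contact force between the fingers and logger below 1 N); the arm keeps its last pose, push and grip.
It fails at once if the logger is dropped or let fall over (moving faster than 0.8 m/s or turning faster than 9 rad/s with the fingers off it) ((linear speed of logger above 0.8 m/s or angular speed of logger above 9 rad/s) and contact force between the fingers and logger below 0.2 N).
It fails at once if the candle is moved by more than 30 mm or tipped over (distance of candle from where it was at the start of the episode above 0.03 m or angle between candle's own z axis and vertical above 0.5 rad).
It fails at once if the carton is moved by more than 30 mm or tipped over (distance of carton from where it was at the start of the episode above 0.03 m or angle between carton's own z axis and vertical above 0.5 rad).
It fails at once if the tin is moved by more than 30 mm or tipped over (distance of tin from where it was at the start of the episode above 0.03 m or angle between tin's own z axis and vertical above 0.5 rad).
It also fails if it takes over 64 s, if anything falls off the work surface, if the arm or the gripper's body presses on something with over 40 N, if the wrist force passes 120 N, or if a joint passes its speed limit or range.

ROBOT

A 7-joint arm with a two-finger parallel gripper is mounted at the origin on the work surface. World frame = base frame: x ahead of the robot, y to its left, z up, the work surface at z = 0. Lengths are in mm, angles in rad, forces in N, time in s.
With the tool pointing down it reaches from about 350 to 900 mm from the base axis. Payload 19.9 kg.
Tool frame: the origin (TCP) lies at the very end of the fingers, on their centre line; the grasp point (between the pads) lies 19 mm behind it (arm.grip_depth is the z of the grasp point in the tool frame, in mm); z points along the fingers, y is the line along which they close (so a half turn about z gives the same grasp; the last joint's range is limited). The gripper opens to 85 mm and grips with 20 to 120 N. Pads are 22 mm wide; open, the fingers measure 114 mm over their backs; the gripper's body (76 mm by 85 mm) begins 54 mm behind the grasp point. The pads swing forward as they close: fully open they stand 13 mm farther back than shut.
Start: joints at [1.127, 0.417, -0.01, 1.614, 0.005, 1.111, -0.053], TCP at [244.991, -574.962, 231.26] pointing down, gripper open.
Joint ranges: [-2.81, 2.81], [-0.39, 2.02], [-1.27, 1.25], [0.06, 2.57], [-1.19, 4.33], [0.19, 2], [-2.82, 2.82]. Speed limits (rad/s): [1.89, 1.89, 2.39, 2.39, 3.01, 3.01, 3.01].

INTERFACE

Orientations are given as a unit quaternion [x, y, z, w].
In Python, from cell import arm gives the robot as it stands.
- The arm moves only by the tool apply_moves, never from a script. Its argument "motion" is one flat list of numbers, 7 for each row, row after row: the shift along the tool's x, y, z in mm, then the turn, a rotation vector about the tool's x, y, z in degrees, then the closure, from 0 (fully open) to 1 (shut). In form: [x, y, z, wx, wy, wz, fingers, x, y, z, wx, wy, wz, fingers, ...]. A call has 1 to 5 rows; each row is the pose to reach, as a shift and turn from the pose commanded when the call began, along the tool's axes at that moment; what a row does not reach only later rows make up. A row lasts 1/10 s, in which the tool goes at most 50 mm and 8.59 degrees, less where a joint would pass 70% of its speed; a pose out of reach is approached as far as the arm can. A call with a gripper value outside its range is refused whole. The fingers move at their own pace and stop on an object; the grip force is fixed at half the most. Time passes only in rows, so rows that repeat a pose let the fingers close. It gives the time, the measured TCP pose, the force, the opening and the grip force at its end, in the units of the state.
- arm.state(): the state, without advancing time (a new reading comes with each control period).
- arm.camera(name): name is "side" or "top" or "wrist"; returns (picture, depth): 400x640x3 uint8, red, green, blue; 400x640 float32, mm along the optical axis (not along the pixel's ray), 0 where there is no reading.
- arm.camera_params(name): a dict with "intrinsics" (3x3 intrinsics, pixels), "origin" and "rotation" of the camera in the world. Camera axes: x right, y up, looking along -z (the intrinsics and any distortion apply to the point x, -y, -z); pixel columns grow to the right and rows downward; lengths in mm; the calibration is good to about 2 mm. A picture is of the moment at which its call begins: read the wrist's pose just before it. camera_params takes no time and is no camera call; for the wrist camera it gives the pose at the moment of the call.
- arm.hand_in(): hands the job in; it is judged then, once.
The state is a dict: "time": time; "q": joint angles; "qvel": joint speeds; "joint_efforts": joint torques, N m; "eef_pos": TCP position; "tool_rot": TCP orientation; "wrist_force": force on the tool from outside, world axes, zero at the start; "ft_torque": the same for the moment, N m; "grip_width": finger opening in mm; "finger_force": force on a finger pad.
Only numpy, scipy, OpenCV 4.12 (cv2) and the standard library are available. Lean on these libraries where they do the work, as an engineer would, in place of code of your own. Each camera call takes 0.05 s, during which the arm holds its last target. There are 200 camera calls.

## Working session

There is one attempt and no reset: what is moved stays moved. The work goes in short steps, Python scripts to look and compute and a tool call to move; the robot and the scene stay as the last step left them, time stands still between calls to the robot, and variables do not carry over. Pictures are saved under pics/ and viewed, at most 10 in all, crops included, and the job is handed in when it is done.

Besides the shell and the picture viewer there is one more tool, called after "Call:" by a JSON object that holds its "fn" and its "kwargs". apply_moves: Moves the arm, as the interface text tells. Its arguments: {"type":"object","properties":{"motion":{"type":"array","items":{"type":"number"}}},"required":["motion"]}

```bash
mkdir -p pics; ls; cat > h.py <<'E'
import numpy as np,cv2
from cell import arm
from scipy.spatial.transform import Rotation as R
def shot(n,f):
    p=arm.camera_params(n);im,d=arm.camera(n);cv2.imwrite('pics/'+f+'.png',im[:,:,::-1]);np.savez('pics/'+f,im=im,d=d,K=p['intrinsics'],o=p['origin'],r=p['rotation']);return im,d,p
def world(f,u,v,z=None,dd=None):
    s=np.load('pics/'+f+'.npz');K=s['K'];
    ray=np.array([(u-K[0,2])/K[0,0],-(v-K[1,2])/K[1,1],-1.]);r=s['r'];r=r if r.shape==(3,3) else R.from_quat(r).as_matrix()
    w=r@ray
    t=(z-s['o'][2])/w[2] if z is not None else (dd or s['d'][int(v),int(u)])
    return s['o']+t*w
E
python3 - <<'E'
from h import *
for n in('top','side'):
    im,d,p=shot(n,n+'0');print(p)
print(arm.state())
E
```

```text
pics
{'intrinsics': array([[412.44890948,   0.        , 325.37934737],
       [  0.        , 412.44890948, 200.63300592],
       [  0.        ,   0.        ,   1.        ]]), 'origin': array([463.05323168,  16.67670721, 843.38375194]), 'rotation': array([ 0.05010592, -0.07173485, -0.70344454,  0.70534338])}
{'intrinsics': array([[444.702279  ,   0.        , 320.74812237],
       [  0.        , 444.702279  , 199.75695647],
       [  0.        ,   0.        ,   1.        ]]), 'origin': array([418.08030873, 787.66175648, 663.58574284]), 'rotation': array([-0.05334641,  0.45676381,  0.88000645, -0.11878396])}
{'time': 0.1, 'q': array([ 1.12652073,  0.41792279, -0.01033961,  1.61411571,  0.00472908,
        1.11068163, -0.05298527]), 'qvel': array([-7.65856803e-04, -1.71876479e-03,  5.19421059e-04, -1.48940822e-03,
        8.10537303e-04, -6.10016644e-06,  2.38695686e-03]), 'joint_efforts': array([ 8.78365991e-04, -8.65820861e+01,  6.80043362e-01, -4.35631835e+01,
        1.91075524e-02,  4.96192471e-03,  7.59149714e-06]), 'eef_pos': array([ 244.86628913, -574.69829947,  230.71662104]), 'tool_rot': array([ 9.79782859e-01,  2.00063103e-01, -1.57482846e-04, -5.29032738e-04]), 'wrist_force': array([0.83788905, 0.00104562, 0.00646957]), 'ft_torque': array([ 0.00352274, -0.03722614,  0.00312466]), 'finger_force': 0.0, 'grip_width': 85.32239930974141}
```

View pics/top0.png

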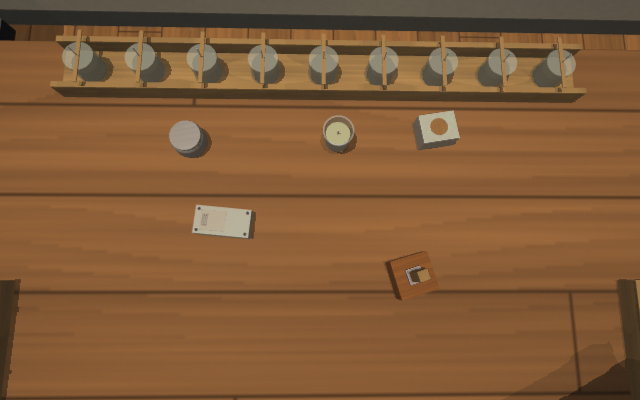

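View pics/side0.png

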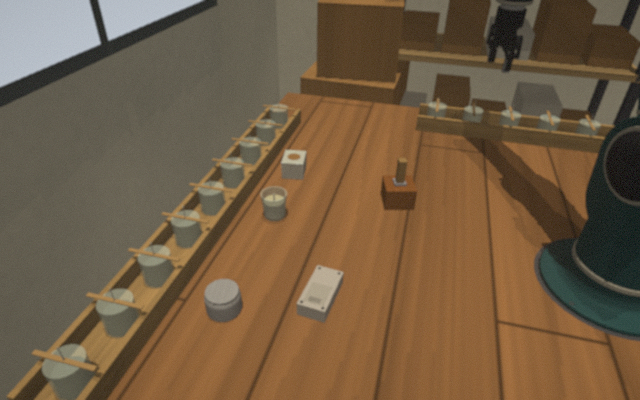

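The top view shows the logger with its back up at about (222,222), the tin at (186,137), the candle at (338,133), the carton at (437,128), and the stand with the pin at (414,275). The side view agrees.

```bash
python3 - <<'E'
from h import *
s=np.load('pics/top0.npz')
c=s['im'][180:260,170:280,::-1];c2=s['im'][235:315,370:480,::-1]
cv2.imwrite('pics/crop0.png',np.hstack([cv2.resize(x,None,fx=3.6,fy=3.6,interpolation=cv2.INTER_CUBIC) for x in (c,c2)]))
for n,u,v,z in [('A',195,206,30),('B',252,212,30),('C',250,238,30),('D',193,233,30),('tin',186,137,50),('candle',338,133,65),('carton',437,126,50),('s1',388,261,56),('s2',427,252,56),('s3',438,289,56),('s4',402,299,56),('handletop',424,275,124)]:
    print(n,world('top0',u,v,z).round(),world('top0',u,v).round())
E
```

```text
A [593. 250.  30.] [598. 259.  -2.]
B [581. 137.  30.] [583. 139.  17.]
C [530. 140.  30.] [532. 144.  -1.]
D [539. 251.  30.] [542. 260.  -1.]
tin [728. 269.  50.] [728. 269.  50.]
candle [734. -32.  65.] [740. -33.  49.]
carton [ 757. -235.   50.] [ 756. -234.   51.]
s1 [ 485. -126.   56.] [ 486. -134.   14.]
s2 [ 502. -202.   56.] [ 502. -202.   55.]
s3 [ 432. -220.   56.] [ 430. -237.   -2.]
s4 [ 414. -151.   56.] [ 414. -151.   57.]
handletop [ 459. -176.  124.] [ 459. -176.  125.]
```

View pics/crop0.png

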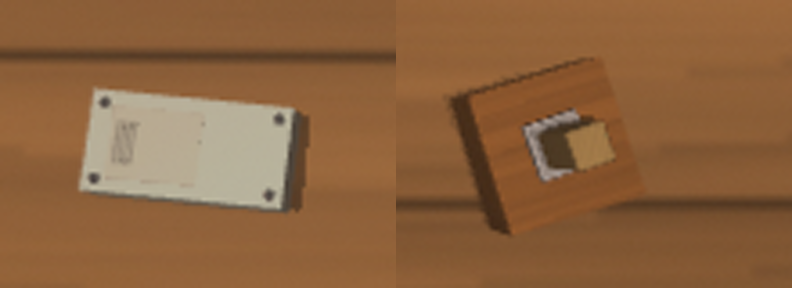

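The enlarged logger corners are at (95,88), (297,108), (285,212) and (80,190) in the crop. The pin handle's top is at (590,146). I'll pick the logger up across its width with the tool tilted 45°, then turn it twice by 90°, standing it on its end in between.

```bash
cat >> h.py <<'E'
def box(f='top0'):
    px=np.array([(95,88),(297,108),(285,212),(80,190)])/3.6+[170,180]
    P=np.array([world(f,*q,30) for q in px]);return P
C=np.array([561.,194,0]);U=np.array([.1,.995,0]) # refined below
def tilt(a,u,ysgn=1):
    "tool z = down tilted by a deg toward +u; tool y along v=u x up"
    u=u/np.linalg.norm(u);v=np.cross(u,[0,0,1.])*ysgn;a=np.radians(a)
    z=np.sin(a)*u-np.cos(a)*np.array([0,0,1.]);return np.column_stack([np.cross(v,z),v,z])
def rel(p0,R0,p1,R1):
    return np.r_[R0.T@(np.asarray(p1)-p0),R.from_matrix(R0.T@R1).as_rotvec(degrees=True)].round(1)
def now():
    s=arm.state();return s['eef_pos'],R.from_quat(s['tool_rot']).as_matrix()
def plan(p1,R1,n=5,grip=None,start=None):
    "n rows, straight interpolation from start to target; prints per-call list of 5"
    p0,R0=start or now();w=R.from_matrix(R0.T@R1).as_rotvec()
    pose=lambda t:(p0+t*(np.asarray(p1)-p0),R0@R.from_rotvec(w*t).as_matrix())
    for k in range(0,n,5):
        b=pose(k/n);print('call');
        for i in range(k+1,min(k+5,n)+1): print('  ',rel(*b,*pose(i/n)).tolist())
E
python3 - <<'E'
from h import *
P=box();print(P.round(1),P.mean(0));d=(P[0]+P[3]-P[1]-P[2])/2;print(np.linalg.norm(d),d/np.linalg.norm(d));e=(P[0]+P[1]-P[2]-P[3])/2;print(np.linalg.norm(e),e/np.linalg.norm(e),arm.grip_depth)
d/=np.linalg.norm(d)
Rt=tilt(-45,d);c=P.mean(0);c[2]=22
tcp=c+(19-110)*Rt[:,2];print(tcp,Rt)
plan(tcp,Rt,20)
E
```

```text
[[595.8 247.3  30. ]
 [585.2 136.4  30. ]
 [528.  141.1  30. ]
 [539.6 252.3  30. ]] [562.16514239 194.26793487  30.        ]
111.61108122459235 [0.09976551 0.99501098 0.        ]
56.94846964900679 [ 0.99624885 -0.08653457  0.        ] -18.700000000000003
[568.58472561 258.29362465  86.34671709] [[ 0.07054487  0.99501098 -0.07054487]
 [ 0.70357901 -0.09976551 -0.70357901]
 [-0.70710678  0.         -0.70710678]]
call
   [31.2, -32.0, 7.3, -1.2, -2.0, -2.9]
   [62.4, -63.9, 14.5, -2.4, -4.1, -5.8]
   [93.7, -95.9, 21.8, -3.6, -6.1, -8.7]
   [124.9, -127.8, 29.0, -4.8, -8.1, -11.6]
   [156.1, -159.8, 36.3, -6.0, -10.1, -14.5]
call
   [38.7, -23.3, -1.9, -1.2, -2.0, -2.9]
   [77.5, -46.7, -3.8, -2.4, -4.1, -5.8]
   [116.2, -70.0, -5.8, -3.6, -6.1, -8.7]
   [155.0, -93.3, -7.7, -4.8, -8.1, -11.6]
   [193.7, -116.7, -9.6, -6.0, -10.1, -14.5]
call
   [42.1, -12.3, -11.0, -1.2, -2.0, -2.9]
   [84.3, -24.7, -22.1, -2.4, -4.1, -5.8]
   [126.4, -37.0, -33.1, -3.6, -6.1, -8.7]
   [168.5, -49.4, -44.1, -4.8, -8.1, -11.6]
   [210.6, -61.7, -55.2, -6.0, -10.1, -14.5]
call
   [41.0, -0.2, -19.1, -1.2, -2.0, -2.9]
   [82.0, -0.3, -38.3, -2.4, -4.1, -5.8]
   [123.1, -0.5, -57.4, -3.6, -6.1, -8.7]
   [164.1, -0.6, -76.5, -4.8, -8.1, -11.6]
   [205.1, -0.8, -95.6, -6.0, -10.1, -14.5]
```

Call:
{"fn": "apply_moves", "kwargs": {"motion": [173,-178,0,0,0,0,0,173,-178,0,0,0,0,0,173,-178,0,0,0,0,0,173,-178,0,0,0,0,0,173,-178,0,0,0,0,0]}}

```text
time: 0.6
eef_pos: [334.7, -341.3, 231.2]
tool_rot: [0.98, 0.2, -0.0, -0.0]
wrist_force: [1.0, 0.1, 0.4]
grip_width: 85.5
finger_force: 0.0
```

Call:
{"fn": "apply_moves", "kwargs": {"motion": [173,-178,0,0,0,0,0,173,-178,0,0,0,0,0,173,-178,0,0,0,0,0,173,-178,0,0,0,0,0,173,-178,0,0,0,0,0]}}

```text
time: 1.1
eef_pos: [423.9, -109.7, 231.4]
tool_rot: [0.98, 0.2, 0.0, 0.0]
wrist_force: [0.8, -0.6, -0.4]
grip_width: 85.1
finger_force: 0.0
```

Call:
{"fn": "apply_moves", "kwargs": {"motion": [173,-178,0,0,0,-15,0,173,-178,0,0,0,-15,0,173,-178,0,0,0,-15,0,173,-178,0,0,0,-15,0,173,-178,0,0,0,-15,0]}}

```text
time: 1.6
eef_pos: [513.4, 121.8, 231.2]
tool_rot: [0.945, 0.326, -0.0, -0.0]
wrist_force: [0.9, -1.2, -0.3]
grip_width: 85.3
finger_force: 0.0
```

```bash
cat >> h.py <<'E'
U=np.array([.093,.9957,0]);C=np.array([562.2,194.3,15.])
E
python3 - <<'E'
from h import *
print(arm.state()['eef_pos'],arm.state()['q'],arm.state()['time'])
Rt=tilt(-45,U)
plan(C+[0,0,7]+(19-140)*Rt[:,2],Rt,10)
E
```

```text
[513.4181967  121.77194333 231.20416946] [ 0.17543963  0.28667477 -0.5529657   1.84045632  0.17079564  1.06168723
 -1.34930802] 1.6
call
   [14.2, -8.9, 12.4, -1.8, -4.2, -4.4]
   [28.4, -17.8, 24.7, -3.7, -8.5, -8.8]
   [42.6, -26.7, 37.1, -5.5, -12.7, -13.2]
   [56.8, -35.7, 49.5, -7.3, -17.0, -17.6]
   [71.0, -44.6, 61.8, -9.1, -21.2, -22.1]
call
   [19.9, -3.6, 4.9, -1.8, -4.2, -4.4]
   [39.9, -7.2, 9.7, -3.7, -8.5, -8.8]
   [59.8, -10.7, 14.6, -5.5, -12.7, -13.2]
   [79.7, -14.3, 19.4, -7.3, -17.0, -17.6]
   [99.7, -17.9, 24.3, -9.1, -21.2, -22.1]
```

Call:
{"fn": "apply_moves", "kwargs": {"motion": [14,-9,0,-1.8,-4.2,-4.4,0,28,-18,10,-3.7,-8.5,-8.8,0,43,-27,25,-5.5,-12.7,-13.2,0,57,-36,40,-7.3,-17,-17.6,0,71,-45,50,-9.1,-21.2,-22.1,0]}}

```text
time: 2.1
eef_pos: [541.3, 199.3, 180.0]
tool_rot: [0.846, 0.495, -0.149, 0.135]
wrist_force: [0.6, -1.0, 1.2]
grip_width: 85.3
finger_force: 0.0
```

Call:
{"fn": "apply_moves", "kwargs": {"motion": [20,-4,5,-1.8,-4.2,-4.4,0,40,-7,10,-3.7,-8.5,-8.8,0,60,-11,15,-5.5,-12.7,-13.2,0,80,-14,19,-7.3,-17,-17.6,0,100,-18,24,-9.1,-21.2,-22.1,0]}}

```text
time: 2.6
eef_pos: [569.9, 278.9, 118.8]
tool_rot: [0.681, 0.623, -0.284, 0.258]
wrist_force: [-0.1, -0.7, 0.5]
grip_width: 85.3
finger_force: 0.0
```

```bash
python3 - <<'E'
from h import *
print(arm.state()['eef_pos'],arm.state()['q'],arm.state()['time'])
shot('wrist','w1')
Rt=tilt(-45,U)
plan(C+[0,0,7]+(19)*Rt[:,2],Rt,5)
E
```

```text
[569.89975897 278.85640487 118.81343183] [-0.46273378  0.93405802 -0.48187965  1.29395473  0.78116803  1.74262064
 -1.16822263] 2.6
call
   [0.9, 0.5, 29.3, 0.0, 0.1, 0.2]
   [1.8, 1.1, 58.6, 0.1, 0.2, 0.4]
   [2.8, 1.6, 88.0, 0.1, 0.3, 0.6]
   [3.7, 2.1, 117.3, 0.1, 0.4, 0.8]
   [4.6, 2.6, 146.6, 0.1, 0.5, 1.0]
```

View pics/w1.png

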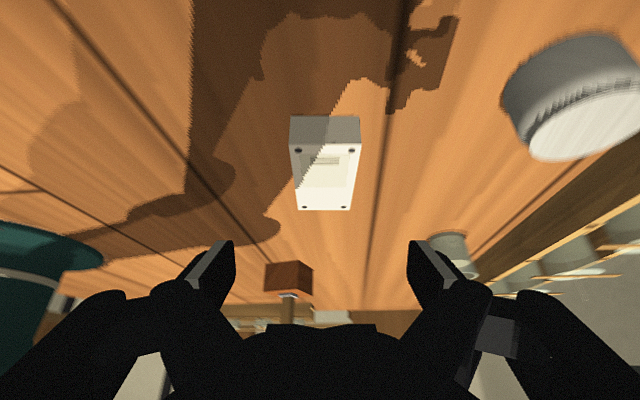

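The wrist view shows the logger's back centred between the fingers (box at column 325, fingers centred at 321). The tin is well clear at (570,95). Next I'll descend and grip.

Call:
{"fn": "apply_moves", "kwargs": {"motion": [1,0.5,30,0,0.1,0.2,0,2,1,70,0,0.2,0.4,0,3,2,105,0,0.3,0.6,0,4,2.5,130,0.1,0.4,0.8,0,4.6,2.6,146,0.1,0.5,1,0]}}

```text
time: 3.15
eef_pos: [562.4, 176.6, 11.5]
tool_rot: [0.69, 0.617, -0.279, 0.256]
wrist_force: [-0.3, -0.3, -0.5]
grip_width: 85.4
finger_force: 0.0
```

Call:
{"fn": "apply_moves", "kwargs": {"motion": [0,0,0,0,0,0,1,0,0,0,0,0,0,1,0,0,0,0,0,0,1,0,0,0,0,0,0,1,0,0,0,0,0,0,1]}}

```text
time: 3.65
eef_pos: [563.2, 180.2, 13.9]
tool_rot: [0.69, 0.618, -0.277, 0.256]
wrist_force: [0.2, 4.5, 7.4]
grip_width: 55.0
finger_force: 64.4
```

```bash
python3 - <<'E'
from h import *
s=arm.state();print(s['eef_pos'],s['q'],s['wrist_force'],s['grip_width'],s['finger_force'])
p,r=now();print(r)
print('up 70 in tool:',r.T@[0,0,70.])
E
```

```text
[563.22729204 180.17107865  13.949868  ] [-0.34937432  0.97118614 -0.44073145  1.5050623   0.852012    1.50190043
 -1.25268722] [0.24028631 4.45063968 7.38042246] 55.036293821638964 64.35941711068153
[[ 0.08227176  0.99446477 -0.0653542 ]
 [ 0.71062497 -0.10451404 -0.69576502]
 [-0.69874424  0.01079949 -0.71529005]]
up 70 in tool: [-48.91209666   0.75596441 -50.07030376]
```

```bash
python3 - <<'E'
from h import *
p,r=now()
off=r.T@(C-p); print(off)
# true tilt offset now
Rb=r.copy()
turn=lambda a:R.from_rotvec(np.cross(U,[0,0,1.])*-np.radians(a)).as_matrix()
for s in(1,-1):
    t=R.from_rotvec(np.cross(U,[0,0,1.])*s*np.pi/2).as_matrix()@r
    print(s,t[:,2])
    if t[1,2]>0: T=t
np.save('T.npy',T);np.save('off.npy',off)
pc=C+[0,0,100.]; st=(pc-r@off,r)
print(rel(p,r,*st)); plan(pc-T@off,T,15,start=st)
E
```

```text
[  9.22207348  -2.48693555 -10.51442042]
1 [ 0.06615775  0.71226129 -0.69878968]
-1 [-0.06688171 -0.71211926  0.69886551]
[-69.9   1.1 -71.5   0.    0.    0. ]
call
   [1.3, -0.0, -0.1, 0.1, 6.0, -0.0]
   [2.6, -0.0, -0.2, 0.2, 12.0, -0.0]
   [4.0, -0.1, -0.3, 0.3, 18.0, -0.0]
   [5.3, -0.1, -0.3, 0.4, 24.0, -0.0]
   [6.6, -0.1, -0.4, 0.5, 30.0, -0.0]
call
   [1.2, -0.0, 0.6, 0.1, 6.0, -0.0]
   [2.4, -0.0, 1.2, 0.2, 12.0, -0.0]
   [3.6, -0.1, 1.8, 0.3, 18.0, -0.0]
   [4.7, -0.1, 2.3, 0.4, 24.0, -0.0]
   [5.9, -0.1, 2.9, 0.5, 30.0, -0.0]
call
   [0.7, -0.0, 1.1, 0.1, 6.0, -0.0]
   [1.5, -0.0, 2.2, 0.2, 12.0, -0.0]
   [2.2, -0.0, 3.3, 0.3, 18.0, -0.0]
   [2.9, -0.0, 4.4, 0.4, 24.0, -0.0]
   [3.7, -0.1, 5.5, 0.5, 30.0, -0.0]
```

Call:
{"fn": "apply_moves", "kwargs": {"motion": [-10,0,-10,0,0,0,1,-25,0,-25,0,0,0,1,-42,0,-43,0,0,0,1,-58,1,-60,0,0,0,1,-70,1,-72,0,0,0,1]}}

```text
time: 4.15
eef_pos: [563.3, 179.5, 115.8]
tool_rot: [0.69, 0.618, -0.277, 0.256]
wrist_force: [-0.7, 0.2, -2.8]
grip_width: 54.7
finger_force: 63.8
```

Call:
{"fn": "apply_moves", "kwargs": {"motion": [1.3,0,0,0,6,0,1,2.6,0,0,0.2,12,0,1,4,0,0,0.3,18,0,1,5.3,0,0,0.4,24,0,1,6.6,0,0,0.5,30,0,1]}}

```text
time: 4.65
eef_pos: [563.6, 184.0, 109.8]
tool_rot: [0.739, 0.662, -0.091, 0.084]
wrist_force: [1.4, -0.4, -3.1]
grip_width: 55.0
finger_force: 63.7
```

Call:
{"fn": "apply_moves", "kwargs": {"motion": [1.2,0,0.6,0,6,0,1,2.4,0,1.2,0.2,12,0,1,3.6,0,1.8,0.3,18,0,1,4.7,0,2.3,0.4,24,0,1,5.9,0,2.9,0.5,30,0,1]}}

```text
time: 5.15
eef_pos: [564.3, 188.4, 105.5]
tool_rot: [0.738, 0.661, 0.101, -0.093]
wrist_force: [0.0, 0.2, -3.5]
grip_width: 54.5
finger_force: 63.7
```

```bash
python3 - <<'E'
from h import *
s=arm.state();print(s['eef_pos'],s['q'],s['wrist_force'],s['grip_width'],s['finger_force'],s['time'])
p,r=now();T=np.load('T.npy');off=np.load('off.npy')
print(r, p+r@off);plan(C+[0,0,100]-T@off,T,5)
E
```

```text
[564.26638907 188.44228707 105.49433346] [ 0.4238186   0.6567975  -0.88499247  1.84989352  0.35678315  0.75070505
 -0.67869497] [ 0.01123146  0.22405603 -3.47953008] 54.52092357818726 63.685607090592384 5.15
[[ 0.10670869  0.99396405  0.02546987]
 [ 0.95652476 -0.10961483  0.27026833]
 [ 0.27142888 -0.00447742 -0.96244809]] [562.51073901 194.69431891 118.12818938]
call
   [1.0, -0.1, 1.2, 0.1, 6.0, -0.0]
   [2.1, -0.1, 2.4, 0.2, 12.0, -0.0]
   [3.1, -0.2, 3.7, 0.3, 17.9, -0.1]
   [4.2, -0.3, 4.9, 0.4, 23.9, -0.1]
   [5.2, -0.4, 6.1, 0.5, 29.9, -0.1]
```

Call:
{"fn": "apply_moves", "kwargs": {"motion": [0.7,0,1.1,0,6,0,1,1.5,0,2.2,0.2,12,0,1,2.2,0,3.3,0.3,18,0,1,2.9,0,4.4,0.4,24,0,1,3.7,0,5.5,0.5,30,0,1]}}

```text
time: 5.65
eef_pos: [565.0, 192.8, 100.8]
tool_rot: [0.687, 0.614, 0.285, -0.264]
wrist_force: [-0.0, -0.2, -4.2]
grip_width: 54.8
finger_force: 63.8
```

```bash
python3 - <<'E'
from h import *
s=arm.state();print(s['eef_pos'],s['q'],s['wrist_force'],s['grip_width'])
shot('side','s2'); im=cv2.imread('pics/s2.png')[160:360,200:480];cv2.imwrite('pics/s2c.png',cv2.resize(im,None,fx=2.8,fy=2.8))
p,r=now();T=np.load('T.npy');off=np.load('off.npy')
c=p+r@off;print(c);tgt=c.copy();tgt[2]=60;plan(tgt-T@off,T,5)
E
```

```text
[564.98494879 192.80878364 100.82084117] [ 0.8360336   1.00301817 -1.17600357  1.9257997   0.1894547   0.55916633
 -0.28496399] [-0.03348896 -0.17058032 -4.2250454 ] 54.75466649764846
[562.13462808 189.79337934 111.35617244]
call
   [-7.4, 0.2, 7.1, -0.0, -0.1, -0.1]
   [-14.8, 0.4, 14.2, -0.0, -0.2, -0.2]
   [-22.3, 0.6, 21.3, -0.0, -0.3, -0.3]
   [-29.7, 0.8, 28.4, -0.0, -0.4, -0.4]
   [-37.1, 1.0, 35.5, -0.0, -0.5, -0.5]
```

View pics/s2c.png

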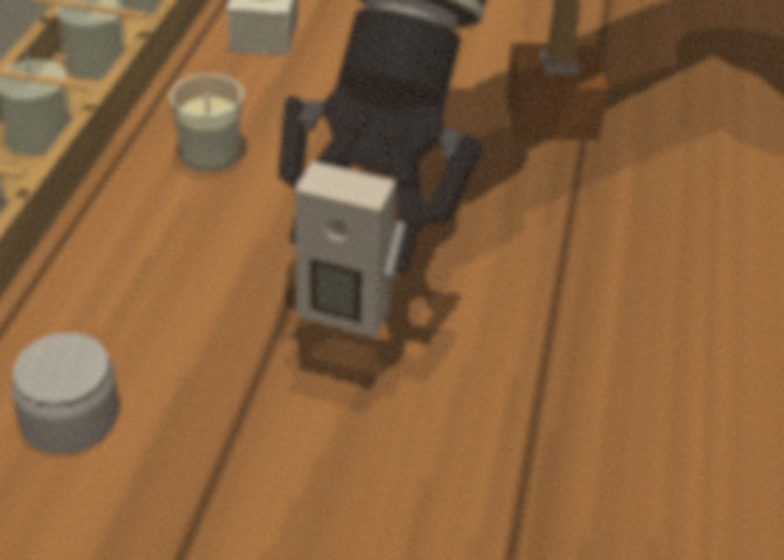

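The side view shows the logger held upright with the hole near its top (337,230) and the display below it (335,290). I'll lower it now.

Call:
{"fn": "apply_moves", "kwargs": {"motion": [-8,0,7.5,0,0,0,1,-18,0.5,17,0,0,0,1,-28,0.8,27,0,-0.2,-0.2,1,-34,1,33,0,-0.4,-0.4,1,-37,1,35.5,0,-0.5,-0.5,1]}}

```text
time: 6.2
eef_pos: [564.5, 193.8, 48.2]
tool_rot: [0.685, 0.62, 0.281, -0.26]
wrist_force: [0.6, -0.7, -2.3]
grip_width: 54.9
finger_force: 63.8
```

Call:
{"fn": "apply_moves", "kwargs": {"motion": [-0.7,0,0.7,0,0,0,1,-1.4,0,1.4,0,0,0,1,-2,0,2,0,0,0,1,-2.5,0,2.5,0,0,0,1,-2.5,0,2.5,0,0,0,1]}}

```text
time: 6.7
eef_pos: [564.9, 193.0, 45.5]
tool_rot: [0.686, 0.619, 0.282, -0.26]
wrist_force: [-0.1, 0.8, -2.0]
grip_width: 54.9
finger_force: 63.8
```

```bash
python3 - <<'E'
from h import *
s=arm.state();print(s['eef_pos'],s['q'],s['wrist_force'],s['grip_width'],s['ft_torque'])
p,r=now();off=np.load('off.npy');print(p+r@off,r)
E
```

```text
[564.86632969 193.02500376  45.45353934] [ 0.79163188  1.0720785  -1.09980876  1.92563588  0.23895266  0.49437814
 -0.25612357] [-0.07607811  0.77386713 -1.99950898] 54.879572235107105 [-1.0757292   0.08471173 -0.00130285]
[562.40400354 192.3319192   59.42640977] [[ 0.07558642  0.99500956  0.06513578]
 [ 0.70201463 -0.09949164  0.70517861]
 [ 0.70813992 -0.00757565 -0.70603149]]
```

Call:
{"fn": "apply_moves", "kwargs": {"motion": [-0.7,0,0.7,0,0,0,1,-1.4,0,1.4,0,0,0,1,-2,0,2,0,0,0,1,-2.1,0,2.1,0,0,0,1,-2.1,0,2.1,0,0,0,1]}}

```text
time: 7.2
eef_pos: [564.7, 193.2, 42.4]
tool_rot: [0.686, 0.619, 0.282, -0.26]
wrist_force: [0.5, 0.5, -3.5]
grip_width: 54.9
finger_force: 63.8
```

Call:
{"fn": "apply_moves", "kwargs": {"motion": [-0.7,0,0.7,0,0,0,1,-0.7,0,0.7,0,0,0,1,-0.7,0,0.7,0,0,0,1]}}

```text
time: 7.5
eef_pos: [564.8, 193.1, 41.4]
tool_rot: [0.686, 0.619, 0.282, -0.26]
wrist_force: [0.8, 0.5, -2.8]
grip_width: 54.6
finger_force: 63.8
```

Call:
{"fn": "apply_moves", "kwargs": {"motion": [-0.5,0,0.5,0,0,0,1,-0.5,0,0.5,0,0,0,1,-0.5,0,0.5,0,0,0,1]}}

```text
time: 7.8
eef_pos: [564.8, 193.1, 40.7]
tool_rot: [0.686, 0.619, 0.282, -0.26]
wrist_force: [-0.2, -0.1, -2.4]
grip_width: 54.9
finger_force: 63.8
```

Call:
{"fn": "apply_moves", "kwargs": {"motion": [-0.5,0,0.5,0,0,0,1,-0.5,0,0.5,0,0,0,1,-0.5,0,0.5,0,0,0,1]}}

```text
time: 8.1
eef_pos: [564.7, 193.1, 40.0]
tool_rot: [0.686, 0.619, 0.282, -0.26]
wrist_force: [0.5, 0.1, -2.7]
grip_width: 54.4
finger_force: 63.8
```

Call:
{"fn": "apply_moves", "kwargs": {"motion": [-0.5,0,0.5,0,0,0,1,-0.5,0,0.5,0,0,0,1,-0.5,0,0.5,0,0,0,1]}}

```text
time: 8.4
eef_pos: [564.7, 193.2, 39.3]
tool_rot: [0.686, 0.619, 0.282, -0.26]
wrist_force: [0.4, 0.2, -2.6]
grip_width: 54.8
finger_force: 63.8
```

Call:
{"fn": "apply_moves", "kwargs": {"motion": [-0.7,0,0.7,0,0,0,1,-0.7,0,0.7,0,0,0,1,-0.7,0,0.7,0,0,0,1]}}

```text
time: 8.7
eef_pos: [564.8, 193.1, 38.3]
tool_rot: [0.686, 0.619, 0.282, -0.26]
wrist_force: [0.0, 0.2, -2.1]
grip_width: 54.8
finger_force: 63.8
```

Call:
{"fn": "apply_moves", "kwargs": {"motion": [-0.7,0,0.7,0,0,0,1,-0.7,0,0.7,0,0,0,1,-0.7,0,0.7,0,0,0,1]}}

```text
time: 9.0
eef_pos: [564.7, 193.1, 37.3]
tool_rot: [0.686, 0.619, 0.282, -0.26]
wrist_force: [0.7, -0.2, -2.4]
grip_width: 54.7
finger_force: 63.8
```

```bash
python3 - <<'E'
from h import *
shot('side','s3'); im=cv2.imread('pics/s3.png')[220:320,270:410];cv2.imwrite('pics/s3c.png',cv2.resize(im,None,fx=4,fy=4))
E
```

```text
(no output)
```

View pics/s3c.png

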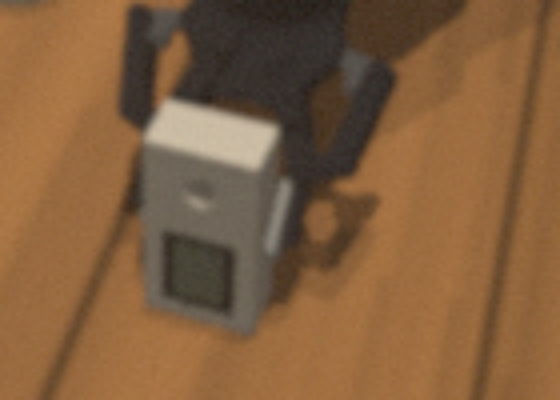

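The crop shows the logger upright just over the bench, with bottom corners at about (148,303) and (247,333). I'll use depth to get the remaining gap and the tilt.

```bash
python3 - <<'E'
from h import *
f=lambda x,y:(270+x/4,220+y/4)
for n,x,y in [('face low',200,312),('face mid',165,220),('face hi',205,165),('low R',240,322),('low L',155,298),('top',200,125),('topfrontL',165,140),('bench near L',140,335),('bench front',200,355)]:
    u,v=f(x,y);print(n,world('s3',u,v).round(1))
# bottom corner heights: intersect with face plane y~ from 'face low'
s=np.load('pics/s3.npz')
P=[];
for y in range(285,330,1):
    u,v=f(200,y); print(y,world('s3',u,v).round(1)) if y%4==0 else 0
E
```

```text
face low [564.1 209.    7.7]
face mid [582.8 205.9  61.9]
face hi [563.1 209.2 105.2]
low R [543.6 210.8   8.7]
low L [587.3 207.5   9.2]
top [570.7 189.9 111.1]
topfrontL [583.2 204.8 111.7]
bench near L [590.3 223.2  -1.3]
bench front [558.9 227.9  -0.8]
288 [564.7 207.6  22.9]
292 [564.5 208.1  20.6]
296 [564.4 208.3  18.1]
300 [564.4 208.2  15.2]
304 [564.8 206.5  10.6]
308 [564.2 208.5  10. ]
312 [564.1 209.    7.7]
316 [564.1 208.8   4.7]
320 [ 5.645e+02  2.071e+02 -1.000e-01]
324 [563.4 211.    1.6]
328 [563.  212.8   0.8]
```

Call:
{"fn": "apply_moves", "kwargs": {"motion": [-0.7,0,0.7,0,0,0,1,-0.7,0,0.7,0,0,0,1,-0.7,0,0.7,0,0,0,1]}}

```text
time: 9.35
eef_pos: [564.7, 193.1, 36.3]
tool_rot: [0.686, 0.619, 0.282, -0.26]
wrist_force: [-0.3, -0.0, -1.8]
grip_width: 55.0
finger_force: 63.8
```

Call:
{"fn": "apply_moves", "kwargs": {"motion": [-0.7,0,0.7,0,0,0,1,-0.7,0,0.7,0,0,0,1,-0.7,0,0.7,0,0,0,1]}}

```text
time: 9.65
eef_pos: [564.9, 193.3, 35.8]
tool_rot: [0.686, 0.619, 0.282, -0.26]
wrist_force: [-3.4, -3.2, 5.7]
grip_width: 55.2
finger_force: 64.6
```

Contact (about +8 N on the bench), so I'll release and back off along the tool axis.

Call:
{"fn": "apply_moves", "kwargs": {"motion": [0.3,0,-0.3,0,0,0,0.3,0.3,0,-0.3,0,0,0,0.15,0.3,0,-0.3,0,0,0,0,0.3,0,-0.3,0,0,0,0,0.3,0,-0.3,0,0,0,0]}}

```text
time: 10.15
eef_pos: [564.7, 193.2, 35.8]
tool_rot: [0.686, 0.619, 0.282, -0.26]
wrist_force: [-0.3, 0.3, -0.7]
grip_width: 85.3
finger_force: 0.0
```

Call:
{"fn": "apply_moves", "kwargs": {"motion": [0,0,-10,0,0,0,0,0,0,-30,0,0,0,0,0,0,-65,0,0,0,0,0,0,-100,0,0,0,0,0,0,-120,0,0,0,0]}}

```text
time: 10.65
eef_pos: [557.4, 106.1, 122.3]
tool_rot: [0.686, 0.618, 0.282, -0.259]
wrist_force: [0.4, 0.2, -0.4]
grip_width: 85.5
finger_force: 0.0
```

```bash
python3 - <<'E'
from h import *
shot('side','s4'); im=cv2.imread('pics/s4.png')[200:320,250:430];cv2.imwrite('pics/s4c.png',cv2.resize(im,None,fx=4,fy=4))
shot('top','t4')
s=arm.state();print(s['eef_pos'],s['q'],s['grip_width'])
f=lambda x,y:(270+x/4,220+y/4)
for n,x,y in [('face low',200,312),('face mid',165,220),('face hi',205,165),('low R',240,322),('low L',155,298),('midR',255,230),('top',200,125),('bench front',200,355)]:
    u,v=f(x,y);print(n,world('s4',u,v).round(1))
E
```

```text
[558.14603709 105.90380119 122.10591494] [ 1.00801744  0.98252116 -1.21620851  1.91265338  0.17043531  0.7049201
 -0.18325967] 85.2743341509828
face low [564.4 207.6   6.2]
face mid [582.6 206.5  62.6]
face hi [563.6 207.1 103.2]
low R [543.6 210.8   8.7]
low L [587.7 206.1   7.5]
midR [538.2 210.8  72.3]
top [571.2 187.6 108.9]
bench front [558.7 228.5  -0. ]
```

View pics/s4c.png

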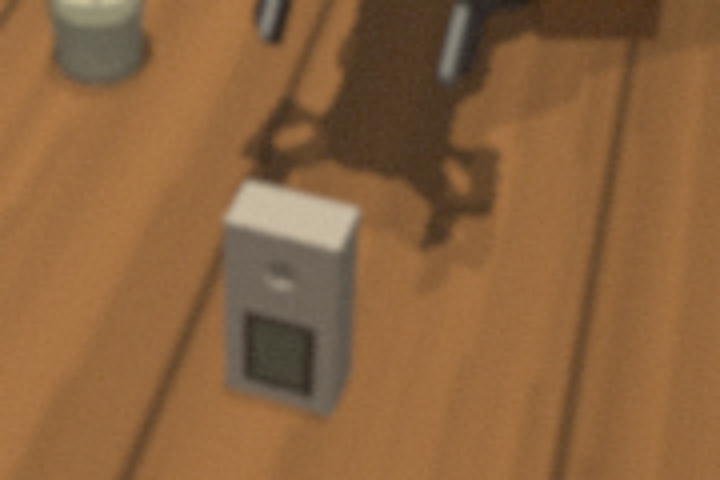

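The logger stands free and upright, with its hole at (280,275) and display at (278,352) in the crop. Now I'll swing the tool over to its +y side.

```bash
cat >> h.py <<'E'
B=np.array([564.5,193.5,55.])
E
python3 - <<'E'
from h import *
s=now();w=[((562,135,225),tilt(15,U)),((566,215,240),tilt(-15,U)),((574,290,180),tilt(-45,U))]
for p,r in w: plan(p,r,5,start=s);s=(np.array(p,float),r)
r=s[1];g=B+13*U+19*r[:,2];print(g);plan(g-40*r[:,2],r,5,start=s)
E
```

```text
call
   [18.7, 0.1, -10.4, 0.0, -6.0, -0.1]
   [37.4, 0.1, -20.8, 0.0, -12.0, -0.3]
   [56.1, 0.2, -31.2, 0.0, -18.0, -0.4]
   [74.8, 0.2, -41.6, 0.0, -24.0, -0.5]
   [93.5, 0.3, -52.0, 0.0, -30.0, -0.7]
call
   [16.2, -0.7, 1.2, 0.0, -6.0, -0.0]
   [32.5, -1.4, 2.5, 0.0, -12.0, -0.0]
   [48.7, -2.1, 3.7, -0.0, -18.0, -0.0]
   [64.9, -2.8, 5.0, 0.0, -24.0, -0.0]
   [81.2, -3.5, 6.2, -0.0, -30.0, -0.0]
call
   [17.7, 0.2, 7.7, 0.0, -6.0, 0.0]
   [35.4, 0.4, 15.4, -0.0, -12.0, -0.0]
   [53.0, 0.6, 23.1, 0.0, -18.0, 0.0]
   [70.7, 0.8, 30.7, -0.0, -24.0, -0.0]
   [88.4, 1.0, 38.4, 0.0, -30.0, 0.0]
[564.45958448 193.06729317  41.56497116]
call
   [5.8, -0.1, 25.4, 0.0, 0.0, 0.0]
   [11.6, -0.2, 50.7, 0.0, 0.0, 0.0]
   [17.4, -0.3, 76.1, 0.0, 0.0, 0.0]
   [23.2, -0.4, 101.4, 0.0, 0.0, 0.0]
   [29.0, -0.5, 126.8, 0.0, 0.0, 0.0]
```

Call:
{"fn": "apply_moves", "kwargs": {"motion": [19,0,-12,0,-6,0,0,38,0,-24,0,-12,-0.2,0,56,0,-33,0,-18,-0.4,0,75,0,-42,0,-24,-0.5,0,93,0,-52,0,-30,-0.7,0]}}

```text
time: 11.25
eef_pos: [560.3, 137.9, 224.2]
tool_rot: [0.732, 0.669, 0.095, -0.087]
wrist_force: [-0.1, 0.3, -0.8]
grip_width: 85.3
finger_force: 0.0
```

Call:
{"fn": "apply_moves", "kwargs": {"motion": [16,-0.7,1,0,-6,0,0,32,-1.4,2,0,-12,0,0,49,-2,4,0,-18,0,0,65,-3,5,0,-24,0,0,81,-3.5,6,0,-30,0,0]}}

```text
time: 11.75
eef_pos: [563.9, 218.2, 238.6]
tool_rot: [0.731, 0.669, -0.097, 0.089]
wrist_force: [-0.9, -0.9, 1.4]
grip_width: 85.1
finger_force: 0.0
```

Call:
{"fn": "apply_moves", "kwargs": {"motion": [18,0,8,0,-6,0,0,35,0,15,0,-12,0,0,53,0.6,23,0,-18,0,0,71,0.8,31,0,-24,0,0,88,1,38,0,-30,0,0]}}

```text
time: 12.25
eef_pos: [571.2, 293.2, 178.0]
tool_rot: [0.681, 0.624, -0.284, 0.259]
wrist_force: [0.3, -1.1, 0.7]
grip_width: 85.1
finger_force: 0.0
```

```bash
python3 - <<'E'
from h import *
s=arm.state();print(s['eef_pos'],s['q'],s['time'])
shot('wrist','w5')
r=tilt(-45,U);g=B+13*U+19*r[:,2];st=now();plan(g-45*r[:,2],r,5)
plan(g,r,5,start=(g-45*r[:,2],r))
E
```

```text
[571.21814211 293.23796607 177.95034288] [-0.40975411  0.91820662 -0.62851892  1.23641441  0.84486738  1.88009058
 -1.16871132] 12.25
call
   [4.3, 1.1, 24.1, 0.0, 0.1, 0.2]
   [8.6, 2.2, 48.3, 0.1, 0.3, 0.3]
   [13.0, 3.2, 72.4, 0.1, 0.4, 0.5]
   [17.3, 4.3, 96.6, 0.1, 0.6, 0.6]
   [21.6, 5.4, 120.7, 0.2, 0.7, 0.8]
call
   [-0.0, 0.0, 9.0, 0.0, 0.0, 0.0]
   [0.0, 0.0, 18.0, 0.0, 0.0, 0.0]
   [-0.0, -0.0, 27.0, 0.0, 0.0, 0.0]
   [-0.0, -0.0, 36.0, 0.0, 0.0, 0.0]
   [0.0, 0.0, 45.0, 0.0, 0.0, 0.0]
```

View pics/w5.png

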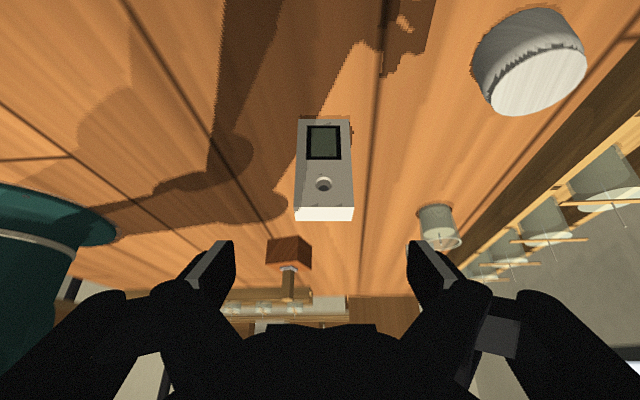

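The wrist view shows the logger's face, with the display at (324,142), the hole at (324,184) and the box centred near column 325 between the fingers. I'll approach and grip.

Call:
{"fn": "apply_moves", "kwargs": {"motion": [4,1,24,0,0,0,0,9,2,48,0,0.2,0.3,0,13,3,72,0,0.4,0.5,0,17,4,97,0,0.6,0.6,0,21.6,4.5,121,0,0.7,0.8,0]}}

```text
time: 12.8
eef_pos: [569.4, 221.2, 76.6]
tool_rot: [0.687, 0.621, -0.276, 0.255]
wrist_force: [0.9, 0.0, 0.3]
grip_width: 85.3
finger_force: 0.0
```

Call:
{"fn": "apply_moves", "kwargs": {"motion": [0,0,10,0,0,0,0,0,0,20,0,0,0,0,0,0,30,0,0,0,0,0,0,39,0,0,0,0,0,0,45,0,0,0,0]}}

```text
time: 13.3
eef_pos: [567.0, 190.0, 45.5]
tool_rot: [0.688, 0.621, -0.276, 0.255]
wrist_force: [-0.0, 0.6, -0.7]
grip_width: 85.7
finger_force: 0.0
```

```bash
python3 - <<'E'
from h import *
s=arm.state();print(s['eef_pos'],s['q'],s['time'],s['wrist_force'])
r=tilt(-45,U);g=B+13*U+19*r[:,2];print(g);plan(g,r,1)
E
```

```text
[567.04929937 189.95109325  45.52184855] [-0.27192099  0.97198284 -0.58743662  1.48310103  0.9177943   1.6086574
 -1.26831753] 13.3 [-0.04793808  0.63837287 -0.67754128]
[564.45958448 193.06729317  41.56497116]
call
   [4.8, -2.9, 0.8, 0.1, -0.8, -0.6]
```

Call:
{"fn": "apply_moves", "kwargs": {"motion": [4.8,-2,0.5,0,-0.8,-0.6,0,4.8,-2,0.5,0,-0.8,-0.6,0]}}

```text
time: 13.5
eef_pos: [564.8, 194.5, 41.5]
tool_rot: [0.682, 0.623, -0.283, 0.258]
wrist_force: [-0.2, 0.5, -0.1]
grip_width: 85.2
finger_force: 0.0
```

Call:
{"fn": "apply_moves", "kwargs": {"motion": [0,0,0,0,0,0,0.3,0,0,0,0,0,0,1,0,0,0,0,0,0,1,0,0,0,0,0,0,1,0,0,0,0,0,0,1]}}

```text
time: 14.0
eef_pos: [565.6, 194.0, 42.6]
tool_rot: [0.683, 0.623, -0.282, 0.258]
wrist_force: [-0.9, 3.3, 5.9]
grip_width: 54.8
finger_force: 64.2
```

```bash
python3 - <<'E'
from h import *
s=arm.state();print(s['eef_pos'],s['q'],s['time'],s['wrist_force'],s['grip_width'])
p,r=now()
b=B.copy();b[:2]+=U[:2]*0
off=r.T@(b-p);off[1]=0;print(off)
T=R.from_rotvec(np.cross(U,[0,0,1.])*np.pi/2).as_matrix()@r;np.save('T.npy',T);np.save('off.npy',off)
up=p+[0,0,60.];print(rel(p,r,up,r));plan(B+[0,0,60]-T@off,T,15,start=(up,r))
E
```

```text
[565.58063977 194.01714588  42.59188486] [-0.28438472  0.98376228 -0.58461291  1.47373359  0.92014738  1.62086401
 -1.26544551] 14.0 [-0.90800021  3.3487011   5.92937729] 54.76323500482485
[-9.20464172  0.         -8.34564104]
[-42.4   0.1 -42.4   0.    0.    0. ]
call
   [-0.1, -0.1, -1.2, -0.0, 6.0, 0.0]
   [-0.1, -0.1, -2.3, -0.0, 12.0, 0.0]
   [-0.2, -0.2, -3.5, -0.0, 18.0, 0.0]
   [-0.2, -0.3, -4.7, -0.0, 24.0, 0.1]
   [-0.3, -0.3, -5.9, -0.0, 30.0, 0.1]
call
   [0.5, -0.1, -1.0, -0.0, 6.0, 0.0]
   [1.1, -0.1, -2.1, -0.0, 12.0, 0.0]
   [1.6, -0.2, -3.1, -0.0, 18.0, 0.0]
   [2.1, -0.3, -4.2, -0.0, 24.0, 0.1]
   [2.7, -0.3, -5.2, -0.0, 30.0, 0.1]
call
   [1.0, -0.1, -0.6, -0.0, 6.0, 0.0]
   [2.0, -0.1, -1.3, -0.0, 12.0, 0.0]
   [3.0, -0.2, -1.9, -0.0, 18.0, 0.0]
   [3.9, -0.3, -2.5, -0.0, 24.0, 0.1]
   [4.9, -0.3, -3.2, -0.0, 30.0, 0.1]
```

Call:
{"fn": "apply_moves", "kwargs": {"motion": [-7,0,-7,0,0,0,1,-17,0,-17,0,0,0,1,-30,0,-30,0,0,0,1,-40,0,-40,0,0,0,1,-42,0,-42,0,0,0,1]}}

```text
time: 14.5
eef_pos: [566.0, 194.1, 104.1]
tool_rot: [0.683, 0.622, -0.281, 0.259]
wrist_force: [-0.1, 0.4, -2.5]
grip_width: 54.2
finger_force: 63.5
```

Call:
{"fn": "apply_moves", "kwargs": {"motion": [0,0,-1,0,6,0,1,0,0,-2,0,12,0,1,0,0,-3.5,0,18,0,1,0,0,-4.7,0,24,0,1,0,0,-5.9,0,30,0,1]}}

```text
time: 15.0
eef_pos: [565.8, 197.9, 106.2]
tool_rot: [0.733, 0.668, -0.094, 0.087]
wrist_force: [0.8, -0.3, -3.0]
grip_width: 54.6
finger_force: 63.6
```

Call:
{"fn": "apply_moves", "kwargs": {"motion": [0.5,0,-1,0,6,0,1,1,0,-2,0,12,0,1,1.6,0,-3,0,18,0,1,2,0,-4,0,24,0,1,2.7,0,-5,0,30,0,1]}}

```text
time: 15.5
eef_pos: [566.3, 201.2, 110.4]
tool_rot: [0.732, 0.668, 0.098, -0.088]
wrist_force: [0.5, 0.9, -3.7]
grip_width: 54.2
finger_force: 63.6
```

Call:
{"fn": "apply_moves", "kwargs": {"motion": [1,0,-0.6,0,6,0,1,2,0,-1.3,0,12,0,1,3,0,-2,0,18,0,1,4,0,-2.5,0,24,0,1,5,0,-3,0,30,0,1]}}

```text
time: 16.0
eef_pos: [566.7, 204.8, 114.1]
tool_rot: [0.682, 0.622, 0.284, -0.258]
wrist_force: [0.1, -0.6, -3.3]
grip_width: 54.7
finger_force: 63.7
```

```bash
python3 - <<'E'
from h import *
s=arm.state();print(s['eef_pos'],s['q'],s['time'],s['wrist_force'],s['grip_width'])
p,r=now();T=np.load('T.npy');off=np.load('off.npy');c=p+r@off;print(c)
c[2]=25;plan(c-T@off,T,5)
shot('side','s6'); im=cv2.imread('pics/s6.png')[180:320,240:420];cv2.imwrite('pics/s6c.png',cv2.resize(im,None,fx=4,fy=4))
E
```

```text
[566.74189415 204.76693879 114.11571507] [ 0.8438711   1.03474637 -1.25151925  1.91899563  0.32884068  0.58452038
 -0.41886488] 16.0 [ 0.08829633 -0.59690799 -3.34113886] 54.67477728307519
[565.59368718 192.41213378 113.47106979]
call
   [-12.6, -0.0, 12.5, -0.0, -0.0, 0.0]
   [-25.1, -0.0, 25.0, -0.0, -0.1, 0.0]
   [-37.7, -0.1, 37.4, -0.0, -0.1, 0.0]
   [-50.2, -0.1, 49.9, -0.1, -0.1, 0.1]
   [-62.8, -0.1, 62.4, -0.1, -0.1, 0.1]
```

View pics/s6c.png

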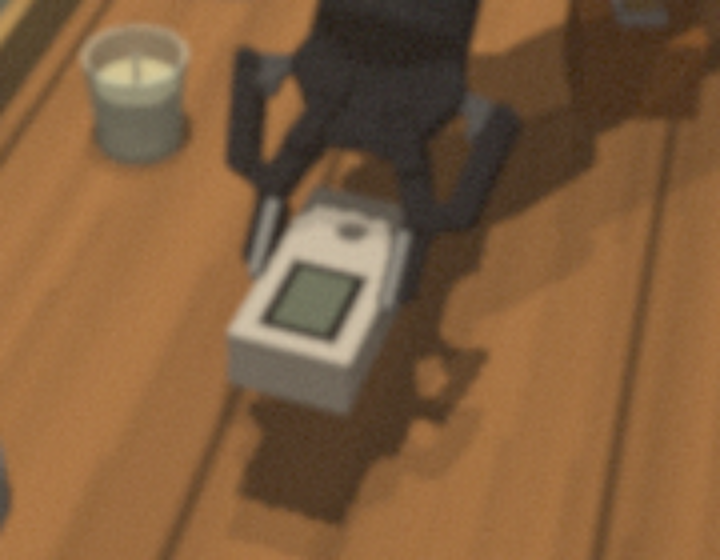

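The side view shows the logger face up in the grip, with the display at (313,300) and the hole at (352,232), so I'll lower it.

Call:
{"fn": "apply_moves", "kwargs": {"motion": [-12,0,12,0,0,0,1,-28,0,28,0,0,0,1,-44,0,44,0,0,0,1,-56,0,56,0,0,0,1,-62,0,62,0,0,0,1]}}

```text
time: 16.55
eef_pos: [565.9, 206.2, 24.7]
tool_rot: [0.682, 0.624, 0.282, -0.257]
wrist_force: [-0.3, 0.3, -1.4]
grip_width: 54.3
finger_force: 63.6
```

Call:
{"fn": "apply_moves", "kwargs": {"motion": [-1,0,1,0,0,0,1,-2,0,2,0,0,0,1,-3,0,3,0,0,0,1,-4,0,4,0,0,0,1,-4,0,4,0,0,0,1]}}

```text
time: 17.05
eef_pos: [566.7, 205.5, 20.8]
tool_rot: [0.682, 0.623, 0.283, -0.257]
wrist_force: [-0.6, 0.1, -2.4]
grip_width: 54.8
finger_force: 63.6
```

```bash
python3 - <<'E'
from h import *
s=arm.state();print(s['eef_pos'],s['q'],s['time'],s['wrist_force'])
p,r=now();T=np.load('T.npy');off=np.load('off.npy');c=p+r@off;print(c,r[:,2],T[:,2],rel(p,r,p,T))
shot('side','s7');shot('top','t7')
for k,us,vs in(('s6',range(302,318,2),range(252,262,2)),):
    P=np.array([world(k,u,v) for u in us for v in vs]);m=P.mean(0);n=np.linalg.svd(P-m)[2][2];print(k,m,n)
s=np.load('pics/s7.npz');cv2.imwrite('pics/s7c.png',cv2.resize(s['im'][220:340,250:410,::-1],None,fx=4,fy=4))
E
```

```text
[566.65764221 205.49769854  20.78603673] [ 0.779863    1.15418121 -1.1211662   1.91809194  0.40975066  0.47352594
 -0.37338083] 17.05 [-0.64711399  0.05397452 -2.41983699]
[565.52255587 193.13956393  20.18334172] [ 0.06552808  0.7037949  -0.70737459] [ 0.06812665  0.70420771 -0.70671795] [ 0.   0.   0.  -0.1  0.1  0.1]
s6 [579.05452464 235.30978434 136.9744227 ] [ 0.10608107 -0.66695991  0.73750342]
```

View pics/s7c.png

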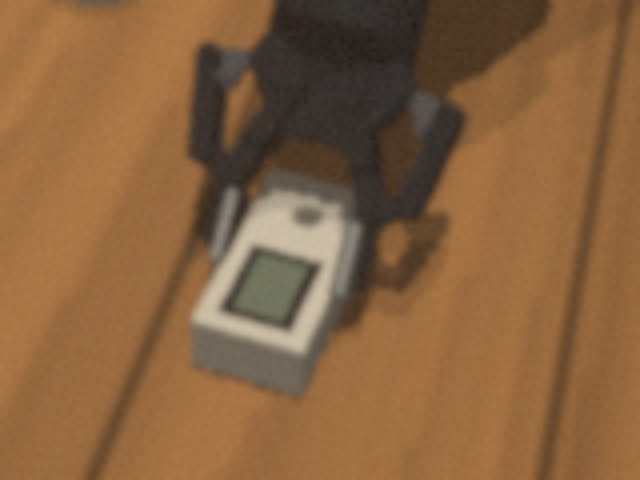

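The crop shows the logger face up just above the bench, with the hole at (308,215) and the display at (272,287). That was my tenth picture, so from here I'll work from depth and image code.

```bash
python3 - <<'E'
from h import *
f=lambda x,y:(250+x/4,220+y/4)
for x,y in [(212,315),(295,342),(315,310),(335,240),(262,215),(230,275),(270,285),(330,215)]: print(x,y,world('s7',*f(x,y)).round(1))
P=np.array([world('s7',*f(x,y)) for y in range(235,335,4) for x in range(int(200+(335-y)*.55)+12,int(300+(335-y)*.4)-10,4)])
for _ in range(3):
    m=P.mean(0);n=np.linalg.svd(P-m)[2][2];P=P[abs((P-m)@n)<3]
print(len(P),m,n)
P2=np.array([world('t7',u,v) for u in range(205,245,2) for v in range(210,236,2)]);P2=P2[P2[:,2]>5];print(len(P2),P2.mean(0),np.percentile(P2[:,2],[10,50,90]))
E
```

```text
212 315 [588.7 241.2  32.4]
295 342 [547.5 245.1  30.8]
315 310 [543.3 224.2  31.3]
335 240 [544.6 179.1  33. ]
262 215 [584.  170.7  31.4]
230 275 [587.9 213.9  31.5]
270 285 [567.4 216.4  33.2]
330 215 [551.1 162.4  32.3]
100 [565.82576959 213.15362617  32.04122649] [-0.09574644  0.03321562 -0.99485142]
258 [558.83183909 187.19340909  51.49193382] [30.81102529 32.94970657 96.70472781]
```

Call:
{"fn": "apply_moves", "kwargs": {"motion": [-0.7,0,0.7,0,0,0,1,-1,0,1,0,0,0,1,-1,0,1,0,0,0,1]}}

```text
time: 17.45
eef_pos: [566.5, 205.6, 19.2]
tool_rot: [0.682, 0.623, 0.283, -0.258]
wrist_force: [0.1, 0.1, -1.9]
grip_width: 54.7
finger_force: 63.6
```

Call:
{"fn": "apply_moves", "kwargs": {"motion": [-0.7,0,0.7,0,0,0,1,-0.7,0,0.7,0,0,0,1,-0.7,0,0.7,0,0,0,1]}}

```text
time: 17.75
eef_pos: [566.6, 205.7, 18.3]
tool_rot: [0.682, 0.623, 0.283, -0.258]
wrist_force: [0.4, -1.0, 0.7]
grip_width: 54.5
finger_force: 63.7
```

Call:
{"fn": "apply_moves", "kwargs": {"motion": [-0.4,0,0.4,0,0,0,1,-0.4,0,0.4,0,0,0,1]}}

```text
time: 17.95
eef_pos: [566.7, 205.8, 18.2]
tool_rot: [0.682, 0.623, 0.283, -0.258]
wrist_force: [-2.8, -3.5, 8.9]
grip_width: 55.0
finger_force: 65.0
```

Call:
{"fn": "apply_moves", "kwargs": {"motion": [0,0,0,0,0,0,0.3,0,0,0,0,0,0,0.1,0,0,0,0,0,0,0,0,0,0,0,0,0,0,0,0,0,0,0,0,0]}}

```text
time: 18.45
eef_pos: [566.5, 205.6, 17.6]
tool_rot: [0.682, 0.623, 0.283, -0.258]
wrist_force: [0.3, 0.7, 0.6]
grip_width: 85.3
finger_force: 0.0
```

Call:
{"fn": "apply_moves", "kwargs": {"motion": [0,0,-8,0,0,0,0,0,0,-25,0,0,0,0,0,0,-55,0,0,0,0,0,0,-95,0,0,0,0,0,0,-130,0,0,0,0]}}

```text
time: 18.95
eef_pos: [557.8, 112.7, 111.0]
tool_rot: [0.682, 0.623, 0.283, -0.258]
wrist_force: [0.8, -0.6, -0.1]
grip_width: 85.3
finger_force: 0.0
```

```bash
python3 - <<'E'
from h import *
s=arm.state();print(s['eef_pos'],s['q'],s['time'],s['wrist_force'])
shot('side','s8');shot('top','t8')
f=lambda x,y:(250+x/4,220+y/4)
for x,y in [(212,315),(295,342),(315,310),(335,240),(262,215),(230,275),(330,215),(400,400)]: print(x,y,world('s8',*f(x,y)).round(1))
# white mask outline in side image
im=np.load('pics/s8.npz')['im'].astype(int);hsv=cv2.cvtColor(im.astype(np.uint8),cv2.COLOR_RGB2HSV)
m=((hsv[...,1]<70)&(hsv[...,2]>120)).astype(np.uint8);m[:250]=0;m[330:]=0;m[:,:285]=0;m[:,350:]=0
c=max(cv2.findContours(m,0,2)[0],key=cv2.contourArea);print(cv2.contourArea(c),cv2.approxPolyDP(c,4,True)[:,0].tolist())
for n in('top','side'):
    print(n)
# pin from top: handle top & stand, by depth
d=np.load('pics/top0.npz')
W=np.array([[world('top0',u,v) for u in range(380,445)] for v in range(245,305)]).reshape(-1,3)
h=W[(W[:,2]>118)&(W[:,2]<130)];print('handle',len(h),h.mean(0),cv2.minAreaRect(h[:,:2].astype(np.float32)))
h=W[(W[:,2]>50)&(W[:,2]<60)];print('stand',len(h),cv2.minAreaRect(h[:,:2].astype(np.float32)))
E
```

```text
[557.78185891 112.72693658 110.99854407] [ 1.01000549  1.04163937 -1.25008546  1.91603844  0.27448002  0.69871203
 -0.25272821] 18.95 [ 0.76962405 -0.60863938 -0.09339677]
212 315 [589.3 239.2  30.2]
295 342 [547.7 244.4  30. ]
315 310 [543.5 223.4  30.4]
335 240 [545.6 174.3  28.1]
262 215 [584.2 169.9  30.6]
230 275 [588.4 212.2  29.7]
330 215 [552.  158.6  28.5]
400 400 [ 4.976e+02  2.393e+02 -2.000e-01]
1189.0 [[318, 263], [298, 301], [325, 309], [342, 270]]
top
side
handle 140 [ 458.95010452 -174.99322547  123.48808094] ((458.8504638671875, -175.3963623046875), (20.009244918823242, 20.352174758911133), 19.470720291137695)
stand 1281 ((458.7361755371094, -175.64718627929688), (75.25293731689453, 75.56334686279297), 16.27972412109375)
```

The logger lies flat (face at z≈30) and free. Now the pin, at (459,-175.5) with a yaw of about 17°.

```bash
cat >> h.py <<'E'
def down(az):
    "tool down, tool y at azimuth az deg"
    a=np.radians(az);y=np.array([np.cos(a),np.sin(a),0]);z=np.array([0,0,-1.]);return np.column_stack([np.cross(y,z),y,z])
E
python3 - <<'E'
from h import *
for q in [(318,263),(298,301),(325,309),(342,270)]: print(world('s8',*q,30).round(1))
im=np.load('pics/t8.npz')['im'];hsv=cv2.cvtColor(im,cv2.COLOR_RGB2HSV)
m=((hsv[...,1]<80)&(hsv[...,2]>110)).astype(np.uint8);mm=np.zeros_like(m);mm[195:250,180:265]=m[195:250,180:265]
c=max(cv2.findContours(mm,0,2)[0],key=cv2.contourArea);r=cv2.minAreaRect(c);print(r,[world('t8',*q,30).round(1).tolist() for q in cv2.boxPoints(r)])
s=now();w=[((545,30,230),down(-5)),((470,-160,240),down(17))]
for p,r in w: plan(p,r,10 if p[1]>0 else 5,start=s);s=(np.array(p,float),r)
E
```

```text
[587.7 138.1  30. ]
[596.7 246.9  30. ]
[543.4 251.9  30. ]
[535.7 144.5  30. ]
((224.9877166748047, 221.13525390625), (56.8564453125, 29.061973571777344), 5.19442892074585) [[539.1, 246.2, 30.0], [596.6, 244.1, 30.0], [586.8, 132.2, 30.0], [529.4, 135.7, 30.0]]
call
   [2.6, -0.7, -14.1, 0.0, -4.5, -0.0]
   [5.1, -1.3, -28.2, 0.1, -9.0, -0.1]
   [7.7, -2.0, -42.3, 0.1, -13.5, -0.1]
   [10.2, -2.6, -56.4, 0.2, -18.0, -0.2]
   [12.8, -3.3, -70.5, 0.2, -22.5, -0.2]
call
   [-3.0, -0.7, -14.0, 0.0, -4.5, -0.0]
   [-6.1, -1.4, -28.0, 0.1, -9.0, -0.1]
   [-9.1, -2.1, -42.0, 0.1, -13.5, -0.1]
   [-12.1, -2.8, -56.0, 0.2, -18.0, -0.2]
   [-15.1, -3.5, -70.0, 0.2, -22.5, -0.2]
call
   [-39.2, -11.6, -2.0, 0.0, 0.0, -4.4]
   [-78.3, -23.3, -4.0, 0.0, 0.0, -8.8]
   [-117.5, -34.9, -6.0, 0.0, 0.0, -13.2]
   [-156.7, -46.5, -8.0, 0.0, 0.0, -17.6]
   [-195.8, -58.2, -10.0, 0.0, 0.0, -22.0]
```

Call:
{"fn": "apply_moves", "kwargs": {"motion": [2.6,-0.7,-14,0,-4.5,0,0,5,-1.3,-28,0,-9,0,0,7.7,-2,-42,0,-13.5,0,0,10,-2.6,-56,0,-18,-0.2,0,13,-3.3,-70,0,-22.5,-0.2,0]}}

```text
time: 19.55
eef_pos: [550.7, 74.0, 168.8]
tool_rot: [0.724, 0.663, 0.143, -0.129]
wrist_force: [0.1, -0.5, -0.2]
grip_width: 85.5
finger_force: 0.0
```

Call:
{"fn": "apply_moves", "kwargs": {"motion": [-3,-0.7,-14,0,-4.5,0,0,-6,-1.4,-28,0,-9,0,0,-9,-2,-42,0,-13.5,0,0,-12,-2.8,-56,0,-18,-0.2,0,-15,-3.5,-70,0,-22.5,-0.2,0]}}

```text
time: 20.05
eef_pos: [543.5, 34.0, 227.9]
tool_rot: [0.736, 0.676, -0.0, 0.003]
wrist_force: [0.8, -0.1, -0.1]
grip_width: 85.2
finger_force: 0.0
```

Call:
{"fn": "apply_moves", "kwargs": {"motion": [-39,-12,-2,0,0,-4.4,0,-78,-23,-4,0,0,-8.8,0,-117,-35,-6,0,0,-13.2,0,-157,-46,-8,0,0,-17.6,0,-196,-58,-10,0,0,-22,0]}}

```text
time: 20.55
eef_pos: [468.2, -157.5, 236.9]
tool_rot: [0.593, 0.806, 0.001, 0.001]
wrist_force: [1.2, -0.5, -0.3]
grip_width: 85.4
finger_force: 0.0
```

```bash
python3 - <<'E'
from h import *
s=arm.state();print(s['eef_pos'],s['q'],s['time'])
shot('wrist','w9');shot('top','t9')
d=np.load('pics/w9.npz')['d']
W=np.array([[world('w9',u,v) for u in range(0,640,2)] for v in range(0,400,2)]).reshape(-1,3)
q=(abs(W[:,0]-459)<60)&(abs(W[:,1]+175)<60)
for n,a,b in(('handle',118,130),('stand',50,59)):
    h=W[q&(W[:,2]>a)&(W[:,2]<b)]
    if len(h)>9: print(n,len(h),h.mean(0),cv2.minAreaRect(h[:,:2].astype(np.float32)))
r=down(17);plan((458.9,-175.5,150),r,5);plan((458.9,-175.5,82),r,5,start=(np.array([458.9,-175.5,150]),r))
# hole in top view
im=np.load('pics/t9.npz')['im'];g=im[200:245,185:260].mean(2).round().astype(int)
U0=np.array([561.7,162.6,30.])
s=np.load('pics/t9.npz');rr=R.from_quat(s['r']).as_matrix();c=rr.T@(U0-s['o']);K=s['K'];u,v=K[0,2]+K[0,0]*c[0]/-c[2],K[1,2]-K[1,1]*c[1]/-c[2];print('hole px',u,v)
u,v=int(round(u)),int(round(v));print(im[v-7:v+8,u-10:u+12].mean(2).astype(int))
E
```

```text
[ 468.22191187 -157.47036734  236.94409768] [ 1.26008992  0.402041   -1.21715375  1.90062723  0.4191836   1.12760784
  0.18563231] 20.55
handle 112 [ 458.94035001 -173.09761147  123.72068142] ((458.55487060546875, -173.92015075683594), (18.627607345581055, 19.88962173461914), 17.090295791625977)
stand 782 [ 458.28529133 -169.42894031   56.03305748] ((459.7548828125, -173.6267547607422), (73.8968734741211, 74.96429443359375), 15.182027816772461)
call
   [-2.2, -2.4, 17.3, 0.0, 0.0, -0.0]
   [-4.4, -4.8, 34.6, 0.0, 0.0, -0.0]
   [-6.6, -7.3, 51.9, 0.0, 0.1, -0.1]
   [-8.8, -9.7, 69.2, 0.1, 0.1, -0.1]
   [-10.9, -12.1, 86.5, 0.1, 0.1, -0.1]
call
   [0.0, 0.0, 13.6, 0.0, 0.0, 0.0]
   [0.0, 0.0, 27.2, 0.0, 0.0, 0.0]
   [0.0, 0.0, 40.8, 0.0, 0.0, 0.0]
   [0.0, 0.0, 54.4, 0.0, 0.0, 0.0]
   [0.0, 0.0, 68.0, 0.0, 0.0, 0.0]
hole px 238.7660729907354 221.73846387768128
[[190 191 191 191 190 191 190 190 190 190 190 190 191 191 190 191 191 191
  191 191 191 191]
 [190 190 190 190 190 190 190 190 190 191 191 191 191 191 190 192 191 191
  190 191 192 191]
 [190 190 190 191 191 190 191 190 191 191 1
[... 466 characters left out ...]
9 114 116 114 116 141 192 191
  192 191 191 192]
 [190 191 191 192 191 191 187 153 104  84 116 116 119 119 123 144 192 191
  192 192 192 192]
 [191 191 191 191 191 191 189 172 119  79 100 118 120 122 139 179 192 192
  191 192 191 192]
 [191 191 191 190 191 191 191 187 158 119 107  80 102 130 171 191 191 191
  192 191 192 191]
 [191 190 190 191 191 192 191 192 187 171 151 150 163 169 190 192 193 191
  193 191 191 192]
 [191 192 191 191 191 192 191 192 191 190 187 188 190 190 192 192 192 192
  191 192 192 192]
 [191 191 191 192 191 192 192 191 193 192 192 191 191 192 193 193 192 192
  191 192 192 192]
 [191 191 191 191 191 191 191 192 191 192 191 191 192 192 192 192 192 192
  191 192 191 192]]
```

Call:
{"fn": "apply_moves", "kwargs": {"motion": [-2,-2.5,17,0,0,0,0,-4,-5,35,0,0,0,0,-7,-7,52,0,0,0,0,-9,-10,70,0,0,0,0,-10.5,-11.5,86,0,0,0,0]}}

```text
time: 21.15
eef_pos: [461.4, -169.5, 149.8]
tool_rot: [0.594, 0.805, 0.001, 0.001]
wrist_force: [-0.3, -0.0, 0.7]
grip_width: 85.1
finger_force: 0.0
```

Call:
{"fn": "apply_moves", "kwargs": {"motion": [0,0,14,0,0,0,0,0,0,30,0,0,0,0,0,0,46,0,0,0,0,0,0,60,0,0,0,0,0,0,67,0,0,0,0]}}

```text
time: 21.65
eef_pos: [461.6, -169.4, 82.6]
tool_rot: [0.594, 0.805, 0.001, 0.001]
wrist_force: [-0.4, -0.8, 0.8]
grip_width: 85.2
finger_force: 0.0
```

```bash
python3 - <<'E'
from h import *
s=arm.state();print(s['eef_pos'],s['wrist_force'],s['time'],rel(*now(),(458.9,-174.8,82),down(17)))
E
```

```text
[ 461.55895437 -169.35874533   82.60771832] [-0.38964339 -0.75817797  0.78894587] 21.65 [-4.4 -4.1  0.6  0.1  0.   0.1]
```

Call:
{"fn": "apply_moves", "kwargs": {"motion": [-4.4,-4.1,0,0,0,0,0,-4.4,-4.1,0,0,0,0,0]}}

```text
time: 21.85
eef_pos: [459.2, -175.8, 84.2]
tool_rot: [0.594, 0.804, 0.001, 0.002]
wrist_force: [0.1, -0.1, -0.0]
grip_width: 85.2
finger_force: 0.0
```

Call:
{"fn": "apply_moves", "kwargs": {"motion": [0,0,0,0,0,0,0.5,0,0,0,0,0,0,0.7,0,0,0,0,0,0,1,0,0,0,0,0,0,1,0,0,0,0,0,0,1]}}

```text
time: 22.35
eef_pos: [459.4, -175.1, 84.2]
tool_rot: [0.594, 0.804, 0.001, 0.002]
wrist_force: [-0.2, -0.1, 1.9]
grip_width: 19.2
finger_force: 59.8
```

Call:
{"fn": "apply_moves", "kwargs": {"motion": [0,0,0,0,0,0,1,0,0,0,0,0,0,1]}}

```text
time: 22.55
eef_pos: [459.4, -175.1, 84.2]
tool_rot: [0.594, 0.804, 0.001, 0.002]
wrist_force: [-1.3, 0.1, 3.8]
grip_width: 19.5
finger_force: 60.1
```

Call:
{"fn": "apply_moves", "kwargs": {"motion": [0,0,-8,0,0,0,1,0,0,-25,0,0,0,1,0,0,-50,0,0,0,1,0,0,-75,0,0,0,1,0,0,-90,0,0,0,1]}}

```text
time: 23.05
eef_pos: [459.3, -175.0, 175.9]
tool_rot: [0.594, 0.805, 0.001, 0.002]
wrist_force: [-0.1, 0.2, 0.3]
grip_width: 19.3
finger_force: 59.6
```

```bash
python3 - <<'E'
from h import *
s=arm.state();print(s['eef_pos'],s['q'],s['wrist_force'],s['grip_width'],s['time'])
print('hole',world('t9',240.2,222.3,30))
plan((561,161,174),down(0),10)
E
```

```text
[ 459.32204108 -174.99832994  175.90576822] [ 1.22606959  0.4736778  -1.14060332  1.97131685  0.50982498  1.01716827
  0.14642764] [-0.13039891  0.2093754   0.34198826] 19.285085832251628 23.05
hole [560.59668861 159.74923229  30.        ]
call
   [29.1, 19.6, 0.2, 0.0, 0.0, 1.7]
   [58.2, 39.2, 0.4, 0.0, 0.0, 3.4]
   [87.3, 58.8, 0.6, 0.1, 0.0, 5.1]
   [116.5, 78.4, 0.8, 0.1, 0.0, 6.9]
   [145.6, 98.1, 1.0, 0.1, 0.1, 8.6]
call
   [31.7, 15.1, 0.2, 0.0, 0.0, 1.7]
   [63.4, 30.1, 0.4, 0.0, 0.0, 3.4]
   [95.1, 45.2, 0.6, 0.1, 0.0, 5.1]
   [126.8, 60.2, 0.7, 0.1, 0.0, 6.9]
   [158.6, 75.3, 0.9, 0.1, 0.1, 8.6]
```

Call:
{"fn": "apply_moves", "kwargs": {"motion": [29,20,0,0,0,1.7,1,58,39,0,0,0,3.4,1,87,59,0,0,0,5.1,1,117,78,0,0,0,6.9,1,146,98,0,0,0,8.6,1]}}

```text
time: 23.55
eef_pos: [509.7, -5.4, 174.2]
tool_rot: [0.653, 0.757, 0.001, 0.001]
wrist_force: [0.6, 0.8, -0.4]
grip_width: 19.5
finger_force: 59.5
```

Call:
{"fn": "apply_moves", "kwargs": {"motion": [32,15,0,0,0,1.7,1,63,30,0,0,0,3.4,1,95,45,0,0,0,5.1,1,127,60,0,0,0,6.9,1,150,71,0,0,0,8.6,1]}}

```text
time: 24.05
eef_pos: [557.7, 154.5, 174.3]
tool_rot: [0.708, 0.707, 0.001, 0.001]
wrist_force: [0.0, -1.3, -0.8]
grip_width: 19.6
finger_force: 59.5
```

```bash
python3 - <<'E'
from h import *
s=arm.state();print(s['eef_pos'],s['tool_rot'],s['q'],s['wrist_force'],s['time'])
def proj(f,P):
    s=np.load('pics/'+f+'.npz');c=R.from_quat(s['r']).as_matrix().T@(np.array(P)-s['o']);K=s['K'];return K[0,2]+K[0,0]*c[0]/-c[2],K[1,2]-K[1,1]*c[1]/-c[2]
p,r=now();tip=p+r@[0,0,74.2];print('tip',tip)
for n in('wrist','side','top'):
    shot(n,n[0]+'10');f=n[0]+'10'
    h=proj(f,(560.6,161,30));t=proj(f,tip);print(n,'hole',h,'tip',t)
    im=np.load('pics/'+f+'.npz')['im'];u,v=int(h[0]),int(h[1])
    if n=='top':continue
    g=im[:,:,:].mean(2).astype(int)
    k=2 if n=='wrist' else 1
    print(u,v);print('\n'.join(' '.join('%3d'%x for x in row) for row in g[max(v-12*k,0):v+12*k:k,max(u-14*k,0):u+15*k:k]))
E
```

```text
[557.69520106 154.51880469 174.27949695] [0.70757331 0.7066381  0.00115863 0.00112817] [ 0.39988883  0.58558406 -0.97917058  1.76563007  0.54677372  1.08621035
 -0.76850478] [ 0.01060274 -1.34204848 -0.8124849 ] 24.05
tip [557.93516763 154.52184268 100.07988504]
wrist hole (np.float64(323.6290512027962), np.float64(177.24011245834762)) tip (np.float64(321.2914709931631), np.float64(203.60227266686985))
323 177
110 108 126 213 209 209 204 208 210 208 209 211 208 207 205 207 210 208 210 209 207 209 208 209 205 205 206 208 205
108 104 135 214 206 206 206 210 208 208 208 208 208 209 202 207 209 209 208 207 209 208 208 202 207 209 210 207 205
108 104 151 210 207 208 209 208 207 205 207 206 209 208 207 205 209 204 207 207 210 207 206 206 207 212 206 206 208
120 109 160 211 207 207 207 212 205 202 208 209 207 208 205 207 206 209 210 206 207 208 208 210 210 206 206 205 207
114 106 174 208 211 204 207 207 204 206 208 207 206 203 209 206 211 208 207 211 205 206 204 206 206 208 207 209 208
111 106 180 210 206 206 209 207 210 204 207 203 209 207 204 205 207 206 209 207 205 209 205 208 205 207 20
[... 4472 characters left out ...]
63 163 160 161 161 160 164 162 161 162 161 164 157 162 161 159 165 161 163 144 120  93  87  88
147 149 153 160 162 161 162 164 161 164 162 162 162 161 161 161 164 161 160 161 158 163 159 157 134 104  88  89  94
109 117 135 145 152 157 158 158 162 161 162 163 163 162 158 159 165 159 163 162 163 164 156 146 116  95  86  88  95
 77  82  95 105 119 130 138 146 150 155 160 161 159 165 160 163 162 160 161 162 162 160 156 129 104  88  88  89  93
 64  74  78  75  83  95 102 107 121 132 143 149 148 155 160 164 160 161 161 161 162 160 153 120  94  87  88  90  99
top hole (np.float64(239.56210476878192), np.float64(222.29596979132228)) tip (np.float64(236.3547712251321), np.float64(219.12054950947007))
```

```bash
python3 - <<'E'
from h import *
print('wrist',world('w10',325.8,174.6,30),'side',world('s10',326.7,274.7,30),'top',world('t9',240.2,222.3,30))
# bright shaft near tip: depth clusters in wrist & side within pin column
for f in('s10','w10'):
    W=np.array([[np.r_[world(f,u,v),u,v] for u in range(280,380)] for v in range(150,300)]).reshape(-1,5)
    for a,b in((100,112),(112,124),(124,138),(138,146),(147,152),(152,200)):
        q=(abs(W[:,0]-558)<25)&(abs(W[:,1]-154.5)<25)&(W[:,2]>a)&(W[:,2]<b);print(f,a,b,q.sum(),W[q].mean(0).round(1) if q.sum() else '')
E
```

```text
wrist [562.79630751 163.72236237  30.        ] side [562.14470724 165.80147421  30.        ] top [560.59668861 159.74923229  30.        ]
s10 100 112 13 [558.4 163.2 106.8 329.8 245. ]
s10 112 124 15 [558.4 163.3 118.5 330.  240.3]
s10 124 138 16 [558.5 163.9 131.5 330.1 235.2]
s10 138 146 0 
s10 147 152 43 [555.7 170.5 150.1 330.9 229.9]
s10 152 200 441 [557.2 169.2 177.4 330.7 217.4]
w10 100 112 14 [557.6 158.2 103.4 320.9 200.4]
w10 112 124 0 
w10 124 138 0 
w10 138 146 0 
w10 147 152 358 [556.8 166.2 151.1 319.7 209.8]
w10 152 200 2486 [558.4 164.7 178.7 323.  230.8]
```

```bash
python3 - <<'E'
from h import *
p,r=now();print(p,r.T@np.array([4.4,5.0,0]),arm.state()['time'])
E
```

```text
[557.36229402 154.00304122 174.17998722] [4.99481692 4.40586038 0.01407989] 24.2
```

Call:
{"fn": "apply_moves", "kwargs": {"motion": [3,2,20,0,0,0,1,6,4.4,40,0,0,0,1,6,4.4,55,0,0,0,1,6,4.4,62,0,0,0,1,6,4.4,62,0,0,0,1]}}

```text
time: 24.7
eef_pos: [561.7, 157.7, 111.0]
tool_rot: [0.708, 0.707, 0.0, 0.001]
wrist_force: [0.2, -0.1, 0.1]
grip_width: 19.1
finger_force: 59.5
```

```bash
python3 - <<'E'
from h import *
s=arm.state();print(s['eef_pos'],s['wrist_force'])
shot('side','s11');shot('wrist','w11')
g=np.load('pics/s11.npz')['im'].mean(2).astype(int)
print('side rows 252-284, cols 310-344')
for v in range(252,284): print(v,' '.join('%3d'%x for x in g[v,310:345]))
g=np.load('pics/w11.npz')['im'].mean(2).astype(int)
print('wrist rows 150-250 step3, cols 285-365 step 3')
for v in range(150,250,3): print(v,' '.join('%3d'%x for x in g[v,285:366:3]))
E
```

```text
[561.66804444 157.74071118 110.96260451] [ 0.24246011 -0.05020565  0.08371152]
side rows 252-284, cols 310-344
252  53  59  65  73  73  69  77  73  73  69  75  72  67  64  65  65  62  62  64  67  69  67  69  70  71  75  75  78  75  73  79  73  76  74  73
253  59  60  66  70  75  70  69  68  74  74  79  80  82  78  86  85  73  67  66  74  76  76  77  84  83  82  76  75  79  76  75  74  75  80  71
254  53  66  69  72  67  69  73  73  74  79  93  98 104 107 115 111  98  89  90  92  94  95 104 109 111  97  80  75  74  77  79  76  79  76  72
255  61  62  73  74  69  72  73  76  77  85  94 110 115 123 127 126 122 116 116 122 119 118 122 128 124  99  81  78  74  73  82  76  74  70  73
256  58  71  72  73  74  68  75  71  75  82  91  98 102 106 110 113 115 122 129 125 130 125 131 125 115  90  77  75  72  74  75  77  76  72  72
257  65  67  74  66  74  66  69  72  71  79  79  83  86  83  92  97  97 108 106 107 107 115 123 123 107  90  71  75  77  78  74  71  74  72  73
258  72  73  74  73  72  68  74  73  72  76  69  75  80  77  80  79  79  85  89  92  92  97 106 101  94  77  73  76  78  79  
[... 6772 characters left out ...]
  63  58  67  52  48  44  72
234  51  65  67  74  77   9  55  50  51  50  42  49  49  57  50  47  43  44  58   4  64  61  65  72  63  71  69
237  49  79  76  77  68  10  53  49  53  49  45  51  49  47  49  44  43  51  48   0  56  61  61  63  69  72  71
240  11  78  79  61  34  10  47  51  44  48  53  42  55  51  52  48  44  50  51  11  59  60  52  66   7  21   6
243  14  76  81  69  17  36  50  50  50  51  49  52  48  46  50  50  46  51  53  15  27  64  62  63  18   5  14
246  68  77  66  65   8  46  54  49  48  53  42  49  47  51  50  51  51  45  44  25   0  61  60  62  34   6   8
249  64  56  61  63   5  50  52  54  45  51  52  49  54  48  53  51  46  54  47  38  11  60  60  56  63  19  14
```

```bash
python3 - <<'E'
from h import *
p,r=now();print(p,'z tip',p[2]-74.2)
for v in(270,270.5,271): print(world('s11',327.2,v,p[2]-74.2))
# ring-edge fit of the hole in unoccluded views (t9 top, s8 side before the pin came)
for f,(u0,v0) in(('t9',(240,222)),('s10',(327,275))):
    g=np.load('pics/'+f+'.npz')['im'].mean(2);lo=190 if f=='t9' else 162
    a=g[v0-8:v0+9,u0-8:u0+9];w=np.clip(lo-5-a,0,None);w[:3]*=(f=='t9');vv,uu=np.mgrid[v0-8:v0+9,u0-8:u0+9]
    m=(w>lo*.12).astype(float);u,v=(m*uu).sum()/m.sum(),(m*vv).sum()/m.sum();print(f,u,v,m.sum(),world(f,u,v,30))
E
```

```text
[562.39272547 158.13799662 112.51764396] z tip 38.31764396317604
[562.53403649 160.99832098  38.31764396]
[562.18688922 162.36402861  38.31764396]
[561.84064275 163.72619242  38.31764396]
t9 239.8679245283019 222.24528301886792 53.0 [560.70277151 160.40406862  30.        ]
s10 327.6470588235294 273.15686274509807 51.0 [561.38815305 161.09593243  30.        ]
```

```bash
python3 - <<'E'
from h import *
for f in('s8','s9') :
  try: g=np.load('pics/'+f+'.npz')['im'].mean(2).astype(int)
  except Exception: continue
  for v in range(262,284): print(v,' '.join('%3d'%x for x in g[v,312:346]))
g=np.load('pics/t9.npz')
E
```

```text
262 101  95  93 100 106 119 127 128 127 118 112 110 107 110 108 114 114 116 114 116 115 118 117 116 115 114 117 116 115 112 110 106 108 104
263  97  94 102 104 116 140 158 155 148 143 132 126 121 119 115 113 112 117 111 112 115 113 115 118 117 112 119 114 115 115 109 110 109 103
264 102 100 104 113 136 160 177 174 173 170 162 155 152 142 134 125 125 119 118 112 116 115 116 114 116 120 117 116 117 114 107 105 105 108
265 104 106 108 121 148 170 183 182 181 180 178 175 170 167 162 155 149 142 132 131 125 118 122 117 117 111 115 111 111 106 111 103 106 109
266 106 108 118 134 164 178 183 181 181 181 184 183 181 180 175 173 168 168 162 157 147 141 129 125 122 121 116 116 107 106 106 105 107 105
267 109 108 122 146 170 179 181 180 182 183 180 183 181 185 181 181 182 180 173 174 168 165 159 153 145 139 128 122 117 112 104 108 107 108
268 111 115 135 163 178 183 183 179 184 182 177 180 180 182 183 181 184 179 183 180 182 178 175 174 170 165 157 151 143 131 126 116 106 107
269 108 120 150 171 180 182 179 182 180 181 178 180 181 184 180 180 182 183 178 184 183 183 181 183 181 177 177 172 165 
[... 1279 characters left out ...]

279 182 181 183 183 180 181 178 180 181 179 183 183 183 178 184 182 177 182 183 182 184 183 180 180 184 182 174 148 113  86  86  98 108 107
280 182 179 181 182 183 183 181 183 181 183 179 182 183 182 185 180 181 183 183 182 181 180 182 183 182 178 163 125  98  85  90 103 109 111
281 173 164 164 173 176 182 184 182 182 181 179 182 179 184 180 180 184 181 184 180 180 182 176 182 181 172 148 111  83  89  96 110 108 110
282 160 134 122 129 147 163 171 174 178 181 179 182 179 181 184 181 177 181 181 181 185 179 185 186 175 164 129  96  84  88 102 105 106 109
283 133  98  79  91 105 121 132 144 156 164 170 174 185 184 185 181 182 183 182 181 182 181 178 179 173 147 109  87  86  95 105 107 110 111
```

Call:
{"fn": "apply_moves", "kwargs": {"motion": [4.4,0,0,0,0,0,1,4.4,0,0,0,0,0,1,4.4,0,4,0,0,0,1,4.4,0,8,0,0,0,1,4.4,0,11,0,0,0,1]}}

```text
time: 25.3
eef_pos: [562.2, 162.4, 100.8]
tool_rot: [0.708, 0.707, 0.001, 0.001]
wrist_force: [0.1, -0.5, -0.6]
grip_width: 19.3
finger_force: 59.5
```

Call:
{"fn": "apply_moves", "kwargs": {"motion": [0,0,1,0,0,0,1,0,0,2,0,0,0,1,0,0,3,0,0,0,1,0,0,3,0,0,0,1]}}

```text
time: 25.7
eef_pos: [562.3, 162.5, 98.2]
tool_rot: [0.708, 0.707, 0.001, 0.001]
wrist_force: [0.2, 0.3, -0.9]
grip_width: 19.7
finger_force: 59.5
```

Tip is at about z=24 with no contact force, so it is inside the hole. I'll press on.

Call:
{"fn": "apply_moves", "kwargs": {"motion": [0,0,1,0,0,0,1,0,0,2,0,0,0,1,0,0,3,0,0,0,1,0,0,4,0,0,0,1,0,0,4,0,0,0,1]}}

```text
time: 26.2
eef_pos: [562.4, 162.6, 94.2]
tool_rot: [0.708, 0.707, 0.001, 0.001]
wrist_force: [-1.1, -0.1, 0.5]
grip_width: 19.2
finger_force: 59.6
```

Call:
{"fn": "apply_moves", "kwargs": {"motion": [0,0,1,0,0,0,1,0,0,2,0,0,0,1,0,0,2,0,0,0,1]}}

```text
time: 26.5
eef_pos: [562.4, 162.6, 92.2]
tool_rot: [0.708, 0.707, 0.001, 0.001]
wrist_force: [-1.0, -0.9, 2.6]
grip_width: 19.3
finger_force: 60.0
```

Call:
{"fn": "apply_moves", "kwargs": {"motion": [0,0,1,0,0,0,1,0,0,2,0,0,0,1,0,0,2,0,0,0,1]}}

```text
time: 26.8
eef_pos: [562.4, 162.6, 90.3]
tool_rot: [0.708, 0.707, 0.001, 0.001]
wrist_force: [-1.1, -0.3, 5.3]
grip_width: 19.6
finger_force: 60.2
```

Call:
{"fn": "apply_moves", "kwargs": {"motion": [0,0,0.7,0,0,0,1,0,0,1,0,0,0,1,0,0,1,0,0,0,1]}}

```text
time: 27.1
eef_pos: [562.6, 162.7, 89.7]
tool_rot: [0.708, 0.707, 0.001, 0.002]
wrist_force: [-2.8, -1.6, 12.8]
grip_width: 19.8
finger_force: 61.4
```

The force has jumped to 12.8 N, well above the spring's 6 N, so the button is bottomed out. I'll hold and confirm.

Call:
{"fn": "apply_moves", "kwargs": {"motion": [0,0,0,0,0,0,1,0,0,0,0,0,0,1,0,0,0,0,0,0,1]}}

```text
time: 27.4
eef_pos: [562.5, 162.7, 89.8]
tool_rot: [0.708, 0.707, 0.001, 0.002]
wrist_force: [-2.7, -1.8, 12.5]
grip_width: 19.2
finger_force: 61.4
```

```bash
python3 - <<'E'
from h import *
s=arm.state();print(s['eef_pos'],s['wrist_force'],s['finger_force'],s['time'])
shot('side','s12')
for u,v in [(305,298),(320,302),(304,285),(326,290)]: print(world('s12',u,v).round(1))
if 7<s['wrist_force'][2]<30: print(arm.hand_in())
E
```

```text
[562.54815413 162.69359671  89.77175338] [-2.70259018 -1.81368528 12.50200524] 61.38123035430908 27.4
[585.8 238.   31.9]
[556.4 238.7  30.7]
[606.5 176.1  -1.3]
[418.1 787.7 663.6]
the job is handed in; nothing more can be done
None
```

The job is handed in (no verdict came back): the logger lies flat face up, and the gripped pin holds the reset button down with about 12.5 N of push.

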